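# Stow the power supply in the short-opening spring drawer

## Robot

A 6-joint arm with a two-finger parallel gripper is mounted at the origin on a cart in front of the work surface, level with it; the furniture and walls round the work are solid. World frame = base frame: x ahead of the robot, y to its left, z up, the work surface at z = 0. Lengths are in m, angles in degrees, forces in N, time in s.
With the tool pointing down it reaches from about 0.375 to 0.9 m from the base axis. Payload 3.1 kg.
Tool frame: the origin (TCP) lies on the centre line of the jaws, within the pads' length; the fingertips stand 17 mm ahead of it and the grasp point (between the pads) lies 2 mm behind it; y points along the fingers, x is the direction in which the jaws open and shut, and the axes are right-handed (so a half turn about y gives the same grasp; the last joint's range is limited). The gripper opens to 87 mm and grips with 3 to 60 N. Pads are 19 mm wide; open, the fingers measure 117 mm over their backs; the gripper's body (75 mm by 190 mm) begins 51 mm behind the grasp point.
Start: joints at [-82.305, 30.224, 82.088, -0, 67.689, -10.227], TCP at [0.192, -0.595, 0.24] pointing down, gripper open.
Joint ranges: [-176.69, 176.69], [-43.24, 126.21], [12.49, 139.97], [-82, 262], [0, 151.66], [-163.58, 163.58]. Speed limits (degrees/s): [159.86, 159.86, 180, 180, 180, 180].

## Interface

Orientations are given as a 3x3 rotation matrix whose columns are the frame's x, y, z axes.
In Python, from rig import read_state, capture, camera_info, hand_in, trace, tip_of gives the robot as it stands.
- The arm moves only by the tool jog_arm, never from a script. Its argument "steps" is a list of rows, each an object with "fingers": the opening in per cent of the stroke, from 0 (shut) to 100 (fully open); "delta_pos": the shift along the world's x, y, z in mm, a list of three; "turn": the turn about the world's z in degrees. A call has 1 to 20 rows; each row is the pose to reach, as a shift and turn from the pose commanded when the call began; what a row does not reach only later rows make up. A row lasts 1/12 s, in which the tool goes at most 41.7 mm and 7.16 degrees, less where a joint would pass 70% of its speed; a pose out of reach is approached as far as the arm can. A call with a gripper value outside its range is refused whole. The fingers move at their own pace and stop on an object; the grip force is fixed at half the most. Time passes only in rows, so rows that repeat a pose let the fingers close. It gives the time, the measured TCP pose, the force and the opening at its end, in the units of the state.
- read_state(): the state, without advancing time (a new reading comes with each control period).
- capture(name): name is "scene" or "top" or "wrist"; returns the picture (384x512x3 uint8, red, green, blue); there is no depth.
- camera_info(name): a dict with "fov_y" (degrees; the focal length in pixels is half the picture's height over the tangent of half this angle, whatever the lens; pixels are square), "cx", "cy" (the principal point, pixels), "view" (4x4, takes a point from world to camera coordinates); the wrist camera has in their place "tool_from_camera" (4x4, takes a point from camera to tool coordinates, whose origin is the TCP and whose axes are the tool frame's). Camera axes: x right, y down, z forward; pixel columns grow to the right and rows downward; lengths in m; the calibration is good to about 2 mm. A picture is of the moment at which its call begins: read the wrist's pose just before it. camera_info takes no time and is no camera call.
- hand_in(): hands the job in, once; it reports no verdict.
Trained networks look in the newest picture that a camera, given by its name, has taken for a name from the list of things; names that differ only in an ending like _2 or _b are one class to them, and where a whole thing is asked for, a point or a joint stands for the part that bears it (a point fixed in the world has none). Each returns a list of dicts, best first, with "confidence" (0 to 1); they miss things now and then, are a little off and sometimes report something else, mostly with a low value. They report only what shows in the picture. A call takes as long as a camera call.
- trace(target, camera): "mask" (384x512 bool, what is visible of it).
- tip_of(target, camera): "position" ([x, y, z] in m, in world coordinates, good to about 4 mm: a listed point, or the origin of a listed thing).
The state is a dict: "time_s": time; "joint_positions": joint angles; "qvel": joint speeds; "tau": joint torques, N m; "position": TCP position; "tcp_rot": TCP orientation; "force": force on the tool from outside, world axes, zero at the start; "moment": the same for the moment, N m; "opening": opening from 0.0 (shut) to 1.0 (fully open).
Only numpy, scipy, OpenCV 4.12 (cv2) and the standard library are available. Lean on these libraries where they do the work, as an engineer would, in place of code of your own. Each camera call takes 0.05 s, during which the arm holds its last target.

## Task

Put the black power supply away lengthways in the half-open drawer of the grey bench unit: pull the drawer right out to its stop and lay the supply in, tucking its far end under the unit's top and pressing the spring follower back until the supply lies flat on the drawer's floor, held between the follower and the drawer's front. Then push the drawer fully shut, without disturbing the other things.

Things in the scene. Friction and masses are not known exactly. Their poses are not given: they have to be found in the camera images.
- supply: The power supply: a plain black box, 52 (x) x 112 (y, its long axis) x 33 high, about 0.31 kg, lying on the worktop near the robot. Origin: centre of its underside; z up. Both ends are alike.
- drawer_unit: Low grey bench drawer unit, fixed to the worktop, 160 deep (x) x 154 wide (y) x 74 high. Origin: centre of its underside; its front face is 80 from the origin towards its -x, where the one drawer slides out. The 8 thick top ends flush with that front face; its underside is 66 above the worktop and 52 above the drawer's floor.
- drawer (a joint): How far the drawer is out (m): 0 shut, 0.100 at its stop. It starts part open. This is also the clear opening, lengthways, between the inner face of the drawer's front and the front edge of the unit's top: even at the stop shorter than the supply, so the supply can enter only nose down. The drawer stays where it is left; it takes about 8 N to move.
- cradle (a point): Point in the drawer: on its floor (14 above the worktop), midway across, at the inner face of its front. It moves with the drawer; x points to the drawer's back, z up. The drawer is 128 wide inside; side walls stand 34 above the floor. The front panel is 12 thick, 152 wide, and its top edge stands 36 above the floor (50 above the worktop); outside it a steel finger ledge 80 wide sticks out 14, its middle 26 above the drawer's floor.
- follower (a joint): Steel spring follower, a plate 70 wide standing across the back of the drawer from 2 to 33 above its floor, facing the front. Value: how far it is pressed back (m), 0 to 0.018. It pushes towards the front with 1.5 N at 0 and 150 N/m more, about 2.7 N with the supply home.
- follower_face (a point): Middle of the follower's front face, 18 above the drawer's floor. Unpressed it is 104 from the inner face of the drawer's front, 8 less than the supply's length; fully pressed, 122.
- notepad: Bystander: block of notes 76 x 76 x 18 high lying on top of the drawer unit, towards its back. Origin: centre of its underside.
- tape: Bystander: roll of tan tape lying flat, 92 across, 19 high. Origin: centre of its underside.
- stapler: Bystander: stapler, 30 x 125 x 40 high. Origin: centre of its underside.
- calculator: Bystander: flat desk calculator, 115 x 70 x 15 high. Origin: centre of its underside.
- specimen_cup: Bystander: screw-lid specimen cup, 65 across, 66 high. Origin: centre of its underside.
- marker: Bystander: marker pen lying flat, 17 x 129 x 18 high. Origin: centre of its underside.

How it is judged (in metres and radians):
On the way, in this order (a step that is already met when the one before it is completed fails the run):
1. The drawer is out to its stop (more than 90 mm) (value of joint drawer above 0.09 m), for 0.2 s.
2. The supply lies flat and lengthways in the drawer, held between the follower and the front, the drawer still at least 40 mm out (x of supply in the frame of cradle between 0.05 and 0.062 m and z of supply in the frame of cradle between -0.004 and 0.004 m and angle between supply's own z axis and vertical below 0.06 rad and angle between the y axis of supply and the x axis of cradle, either way round below 0.15 rad and value of joint follower above 0.004 m and value of joint drawer above 0.04 m), for 0.2 s.
At the end, for the whole second after the job is handed in: The supply lies flat (within 0.06 rad, underside within 4 mm of the drawer's floor) and lengthways (within 0.15 rad) in the drawer, its centre 50 to 62 mm behind the inner face of the front, the follower pressed back more than 4 mm by it, at rest, and the drawer shut to within 6 mm (x of supply in the frame of cradle between 0.05 and 0.062 m and z of supply in the frame of cradle between -0.004 and 0.004 m and angle between supply's own z axis and vertical below 0.06 rad and angle between the y axis of supply and the x axis of cradle, either way round below 0.15 rad and value of joint follower above 0.004 m and value of joint drawer below 0.006 m and linear speed of supply below 0.01 m/s); the robot touches nothing.
It fails at once if A bystander is moved more than 40 mm (distance of any of tape, stapler, calculator, specimen_cup, marker, notepad from where it was at the start of the episode above 0.04 m).
It also fails if it takes over 72 s, if anything falls off the work surface, if the arm or the gripper's body presses on something with over 40 N, if the wrist force passes 120 N, or if a joint passes its speed limit or range.

## Working session

There is one attempt and no reset: what is moved stays moved. The work goes in short steps, Python scripts to look and compute and a tool call to move; the robot and the scene stay as the last step left them, time stands still between calls to the robot, and variables do not carry over. Pictures are saved under pics/ and viewed, and the job is handed in when it is done.

Besides the shell and the picture viewer there is one more tool, called as a command line: name --argument value ..., lists and objects as JSON in quotes. jog_arm: Moves the arm, as the interface text tells. Its arguments: {"type":"object","properties":{"steps":{"type":"array","items":{"type":"object","properties":{"fingers":{"type":"number"},"delta_pos":{"type":"array","items":{"type":"number"}},"turn":{"type":"number"}}}}},"required":["steps"]}

```bash
ls; mkdir -p pics; cat > h.py <<'E'
import numpy as np, cv2
from rig import *
def snap(n,f):
    im=capture(n); cv2.imwrite(f'pics/{f}.png',im[:,:,::-1]); return im
def project(ci,p):
    v=np.array(ci['view']); f=192/np.tan(np.radians(ci['fov_y'])/2)
    c=v@np.append(p,1); return ci['cx']+f*c[0]/c[2], ci['cy']+f*c[1]/c[2]
def onplane(ci,u,w,z):
    v=np.array(ci['view']); f=192/np.tan(np.radians(ci['fov_y'])/2)
    T=np.linalg.inv(v); d=T[:3,:3]@np.array([(u-ci['cx'])/f,(w-ci['cy'])/f,1]); o=T[:3,3]
    return o+d*(z-o[2])/d[2]
E
python3 - <<'E'
from h import *
np.set_printoptions(precision=4,suppress=True)
s=read_state(); print(s['time_s'],s['position'],s['tcp_rot'],s['opening'],s['force'])
snap('top','top0');snap('scene','scene0')
for c in ['top','scene']:
    ci=camera_info(c);print(c,ci)
    for t in ['supply','drawer_unit','cradle','follower_face']:
        print(t,[(r['confidence'],np.round(r['position'],4)) for r in tip_of(t,c)])
print(camera_info('wrist'))
E
```

```text
pics
0.0 [ 0.1923 -0.594   0.2386] [[ 0.3077 -0.0003  0.9515]
 [-0.9515  0.0021  0.3077]
 [-0.0021 -1.      0.0004]] 1.0005073919420022 [ 0.0863 -1.2307  0.1641]
top {'fov_y': 56.59229699985825, 'cx': 250.09131408468764, 'cy': 187.14978684775645, 'view': array([[-0.0167, -0.9998, -0.0076,  0.0208],
       [-0.9967,  0.0173, -0.0795,  0.5488],
       [ 0.0796,  0.0062, -0.9968,  1.3335],
       [ 0.    ,  0.    ,  0.    ,  1.    ]])}
supply [(0.65, array([ 0.414 , -0.2571,  0.0007]))]
drawer_unit []
cradle [(0.63, array([0.5265, 0.2602, 0.0151]))]
follower_face [(0.22, array([0.4   , 0.4287, 0.0001]))]
scene {'fov_y': 57.420191216718536, 'cx': 255.94962917687295, 'cy': 192.8850949873123, 'view': array([[-0.845 , -0.5346, -0.0121,  0.4597],
       [-0.2812,  0.4635, -0.8403,  0.2206],
       [ 0.4548, -0.7067, -0.542 ,  0.9716],
       [ 0.    ,  0.    ,  0.    ,  1.    ]])}
supply [(0.58, array([ 0.4111, -0.2573,  0.0013]))]
drawer_unit [(0.84, array([0.6428, 0.2647, 0.0011])), (0.38, array([ 0.6133, -0.3484,  0.0027]))]
cradle [(0.9, array([0.5224, 0.2582, 0.0173]))]
follower_face []
{'fov_y': 60.7836253740669, 'cx': 257.63713955062076, 'cy': 192.41869462079202, 'tool_from_camera': array([[ 1.    ,  0.0002,  0.0003,  0.    ],
       [-0.0002, -0.2681,  0.9634, -0.1432],
       [ 0.0003, -0.9634, -0.2681,  0.0733],
       [ 0.    ,  0.    ,  0.    ,  1.    ]])}
```

View pics/top0.png

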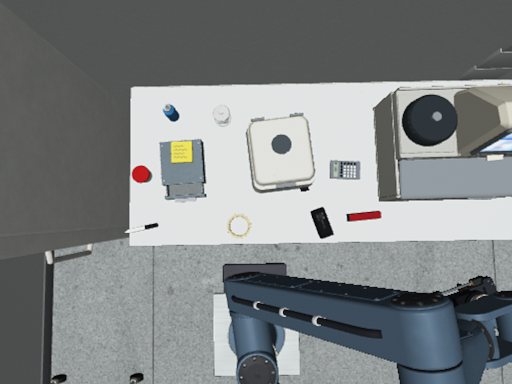

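View pics/scene0.png

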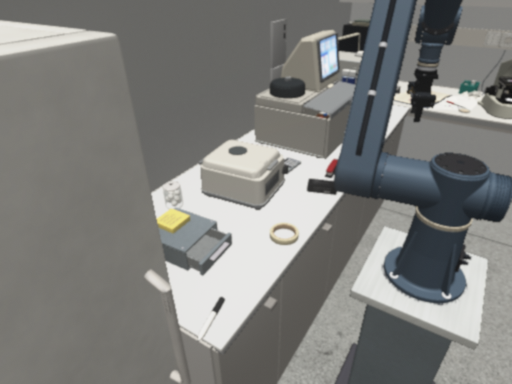

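```bash
python3 - <<'E'
from h import *
np.set_printoptions(precision=4,suppress=True)
for c in ['top','scene']:
    ci=camera_info(c)
    for t,z in [('supply',.033),('drawer_unit',.074),('drawer',.05),('notepad',.092)]:
        for r in trace(t,c)[:1]:
            m=r['mask'].astype(np.uint8); cs,_=cv2.findContours(m,0,2); k=max(cs,key=cv2.contourArea)
            pts=np.array([onplane(ci,u,w,z)[:2]*1000 for u,w in k[:,0]],np.float32)
            print(c,t,r['confidence'],m.sum(),cv2.minAreaRect(pts), pts.min(0),pts.max(0))
    for t in ['notepad','tape','stapler','calculator','marker','specimen_cup']:
        print(t,[(r['confidence'],np.round(r['position'],4)) for r in tip_of(t,c)])
E
python3 -c "
import cv2
a=cv2.imread('pics/top0.png')[120:260,120:360];cv2.imwrite('pics/top0z.png',cv2.resize(a,None,fx=3.3,fy=3.3,interpolation=2))
a=cv2.imread('pics/scene0.png')[180:300,130:330];cv2.imwrite('pics/scene0z.png',cv2.resize(a,None,fx=4,fy=4,interpolation=2))"
```

```text
top supply 0.93 430 ((409.32568359375, -254.1920928955078), (110.16717529296875, 55.69245910644531), 16.80161476135254) [ 353.6599 -291.1482] [ 465.3388 -214.8995]
top drawer_unit 0.56 2091 ((610.4068603515625, 258.126953125), (229.82945251464844, 164.74497985839844), 3.170649766921997) [494.9878 172.6176] [721.6976 345.191 ]
top drawer 0.76 665 ((530.9497680664062, 252.8824462890625), (68.63069915771484, 153.35411071777344), 3.1034975051879883) [495.9187 175.7243] [566.276  328.5468]
top notepad 0.57 443 ((676.1099243164062, 255.1638641357422), (77.02863311767578, 73.57276153564453), 88.97647094726562) [638.7593 216.431 ] [713.5783 293.0149]
notepad [(0.74, array([0.6781, 0.2617, 0.0756]))]
tape [(0.52, array([0.4066, 0.0587, 0.0009]))]
stapler [(0.61, array([ 0.4345, -0.4175,  0.0002]))]
calculator [(0.58, array([ 0.61  , -0.3534,  0.0009]))]
marker [(0.42, array([ 0.4043,  0.4319, -0.0003]))]
specimen_cup []
scene supply 0.74 348 ((403.3531799316406, -231.3387451171875), (97.19264221191406, 102.06693267822266), 25.213741302490234) [ 342.8822 -284.8284] [ 461.8886 -178.8705]
scene drawer_unit 0.85 2855 ((589.9213256835938, 289.32684326171875), (247.5712890625, 208.9063262939453), 3.309100866317749) [461.8326 184.3924] [719.1627 391.9404]
scene drawer 0.6 1294 ((530.1026000976562, 275.28814697265625), (98.97541046142578, 180.09719848632812), 3.3469784259796143) [476.5243 184.6211] [580.6733 362.8749]
scene notepad 0.59 519 ((669.7733154296875, 267.8807373046875), (92.58220672607422, 89.35337829589844), 2.6404178142547607) [623.7309 222.1898] [715.9647 312.4724]
notepad [(0.67, array([0.6775, 0.2576, 0.0752]))]
tape [(0.83, array([ 0.4048,  0.0584, -0.0018]))]
stapler [(0.44, array([ 0.4366, -0.4121, -0.0002]))]
calculator [(0.69, array([ 0.6132, -0.3505,  0.0005]))]
marker [(0.68, array([0.4045, 0.4282, 0.0021]))]
specimen_cup []
```

View pics/top0z.png

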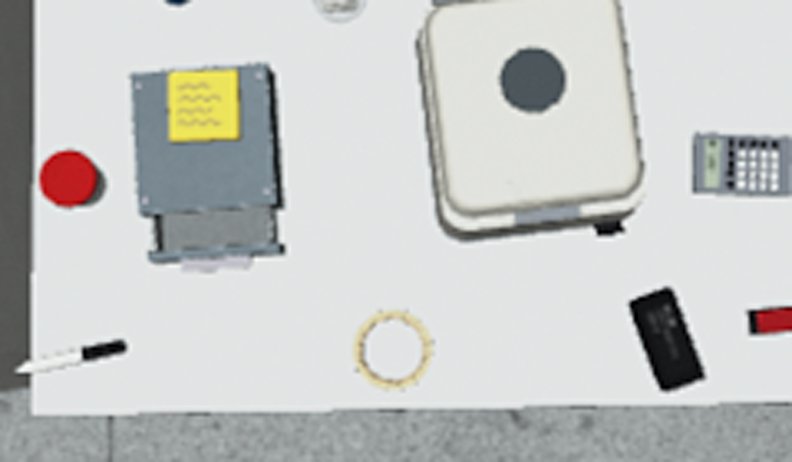

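View pics/scene0z.png

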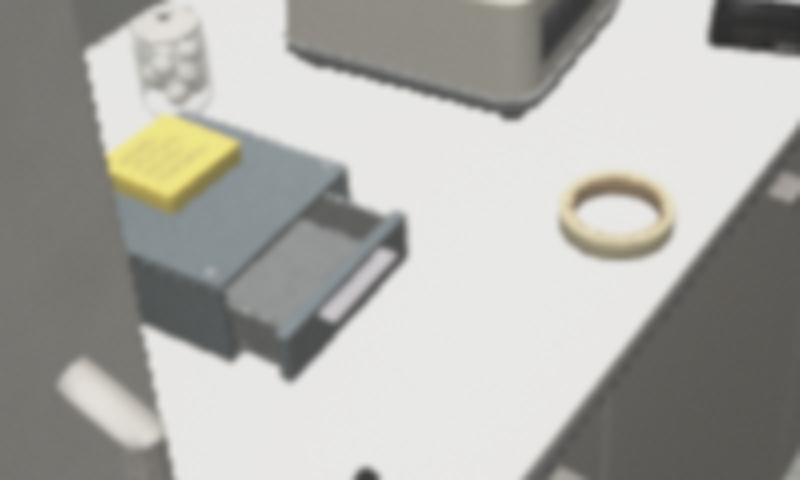

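jog_arm --steps '[{"delta_pos":[20,34,0]},{"delta_pos":[42,69,0]},{"delta_pos":[63,103,0]},{"delta_pos":[84,138,0]},{"delta_pos":[104,172,0],"fingers":60},{"delta_pos":[125,206,0],"fingers":60},{"delta_pos":[146,241,0],"fingers":0},{"delta_pos":[167,275,0],"fingers":0},{"delta_pos":[188,310,0],"fingers":0},{"delta_pos":[208,344,0],"fingers":0},{"delta_pos":[211,384,0],"turn":-3,"fingers":0},{"delta_pos":[214,424,0],"turn":-5,"fingers":0},{"delta_pos":[217,464,0],"turn":-7,"fingers":0},{"delta_pos":[220,504,0],"turn":-9,"fingers":0},{"delta_pos":[224,544,0],"turn":-11,"fingers":0},{"delta_pos":[228,584,0],"turn":-13,"fingers":0},{"delta_pos":[232,624,0],"turn":-15,"fingers":0},{"delta_pos":[236,664,0],"turn":-15,"fingers":0},{"delta_pos":[240,704,0],"turn":-15,"fingers":0},{"delta_pos":[245,744,0],"turn":-15,"fingers":0}]'

```text
$.steps[0]: bad value
```

jog_arm --steps '[{"delta_pos":[20,34,0],"turn":0,"fingers":100},{"delta_pos":[42,69,0],"turn":0,"fingers":100},{"delta_pos":[63,103,0],"turn":0,"fingers":100},{"delta_pos":[84,138,0],"turn":0,"fingers":100},{"delta_pos":[104,172,0],"turn":0,"fingers":60},{"delta_pos":[125,206,0],"turn":0,"fingers":60},{"delta_pos":[146,241,0],"turn":0,"fingers":0},{"delta_pos":[167,275,0],"turn":0,"fingers":0},{"delta_pos":[188,310,0],"turn":0,"fingers":0},{"delta_pos":[208,344,0],"turn":0,"fingers":0},{"delta_pos":[211,384,0],"turn":-3,"fingers":0},{"delta_pos":[214,424,0],"turn":-5,"fingers":0},{"delta_pos":[217,464,0],"turn":-7,"fingers":0},{"delta_pos":[220,504,0],"turn":-9,"fingers":0},{"delta_pos":[224,544,0],"turn":-11,"fingers":0},{"delta_pos":[228,584,0],"turn":-13,"fingers":0},{"delta_pos":[232,624,0],"turn":-15,"fingers":0},{"delta_pos":[236,664,0],"turn":-15,"fingers":0},{"delta_pos":[240,704,0],"turn":-15,"fingers":0},{"delta_pos":[245,744,0],"turn":-15,"fingers":0}]'

```text
time_s: 3.17
position: [0.4371, 0.1515, 0.2399]
tcp_rot: [[0.051, 0.001, 0.999], [-0.999, 0.0, 0.051], [0.0, -1.0, 0.001]]
force: [0.3, -0.9, -0.2]
opening: 0.009
```

jog_arm --steps '[{"delta_pos":[25,35,0],"turn":0,"fingers":0},{"delta_pos":[45,72,0],"turn":0,"fingers":0},{"delta_pos":[63,108,0],"turn":0,"fingers":0},{"delta_pos":[63,108,0],"turn":0,"fingers":0},{"delta_pos":[63,108,0],"turn":0,"fingers":0}]'

```text
time_s: 3.58
position: [0.5009, 0.2592, 0.2393]
tcp_rot: [[0.054, 0.0, 0.999], [-0.999, -0.0, 0.054], [0.0, -1.0, 0.0]]
force: [-0.9, -1.3, -0.5]
opening: 0.002
```

```bash
cat >> h.py <<'E'
def wview():
    s=read_state(); R=np.array(s['tcp_rot']); T=np.eye(4); T[:3,:3]=R; T[:3,3]=s['position']
    im=capture('wrist'); ci=dict(camera_info('wrist')); ci['view']=np.linalg.inv(T@np.array(ci['tool_from_camera']))
    return im,ci,s
E
python3 - <<'E'
from h import *
np.set_printoptions(precision=4,suppress=True)
im,ci,s=wview(); cv2.imwrite('pics/w1.png',im[:,:,::-1]); print(s['position'])
for t in ['cradle','drawer_unit','follower_face']: print(t,[(r['confidence'],np.round(r['position'],4)) for r in tip_of(t,'wrist')])
print(np.round(project(ci,[.5245,.259,.014]),0))
E
```

```text
[0.5009 0.2592 0.2393]
cradle [(0.76, array([0.5214, 0.2571, 0.0137]))]
drawer_unit [(0.86, array([ 0.6481,  0.2656, -0.001 ]))]
follower_face []
[259. 147.]
```

View pics/w1.png

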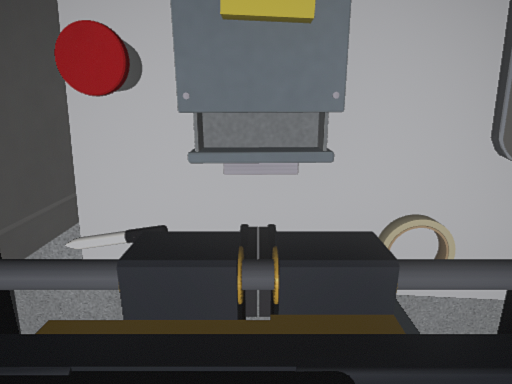

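```bash
python3 - <<'E'
from h import *
np.set_printoptions(precision=4,suppress=True)
s=read_state(); R=np.array(s['tcp_rot']); T=np.eye(4); T[:3,:3]=R; T[:3,3]=s['position']
ci=dict(camera_info('wrist')); ci['view']=np.linalg.inv(T@np.array(ci['tool_from_camera']))
for n,u,w,z in [('topL',178,112,.074),('topR',345,111,.074),('pinL',189,151,.05),('pinR',333,150,.05),('poutL',189,162,.05),('poutR',333,161,.05)]:
    print(n,onplane(ci,u,w,z))
E
python3 -c "
import cv2
a=cv2.imread('pics/w1.png')[90:190,160:360];cv2.imwrite('pics/w1z.png',cv2.resize(a,None,fx=4,fy=4,interpolation=2))"
```

```text
topL [0.5594 0.3318 0.074 ]
topR [0.5679 0.1792 0.074 ]
pinL [0.5202 0.3269 0.05  ]
pinR [0.5285 0.1805 0.05  ]
poutL [0.5089 0.3269 0.05  ]
poutR [0.5173 0.1792 0.05  ]
```

View pics/w1z.png

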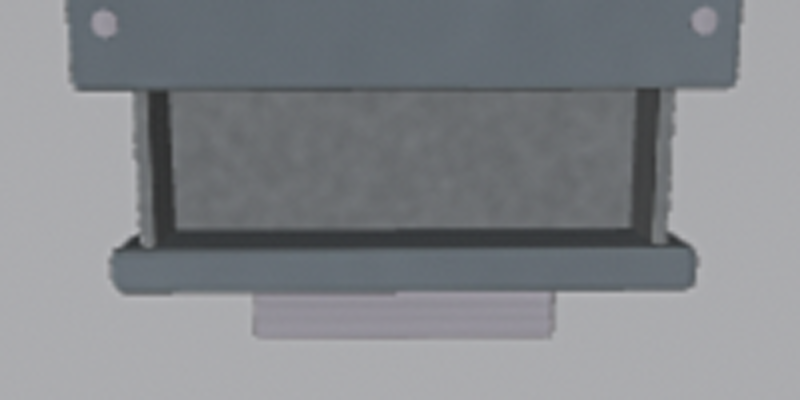

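jog_arm --steps '[{"delta_pos":[21,-1,-20],"turn":0,"fingers":0},{"delta_pos":[42,-2,-50],"turn":0,"fingers":0},{"delta_pos":[42,-2,-85],"turn":0,"fingers":0},{"delta_pos":[42,-2,-120],"turn":0,"fingers":0},{"delta_pos":[42,-2,-145],"turn":0,"fingers":0},{"delta_pos":[42,-2,-165],"turn":0,"fingers":0},{"delta_pos":[42,-2,-180],"turn":0,"fingers":0},{"delta_pos":[42,-2,-190],"turn":0,"fingers":0},{"delta_pos":[42,-2,-197],"turn":0,"fingers":0},{"delta_pos":[42,-2,-197],"turn":0,"fingers":0},{"delta_pos":[42,-2,-197],"turn":0,"fingers":0}]'

```text
time_s: 4.7
position: [0.5427, 0.255, 0.0431]
tcp_rot: [[0.05, 0.001, 0.999], [-0.999, 0.0, 0.05], [-0.0, -1.0, 0.001]]
force: [0.5, 0.2, -0.8]
opening: 0.008
```

jog_arm --steps '[{"delta_pos":[-6,0,0],"turn":0,"fingers":0},{"delta_pos":[-12,-1,0],"turn":0,"fingers":0},{"delta_pos":[-18,-1,0],"turn":0,"fingers":0},{"delta_pos":[-24,-1,0],"turn":0,"fingers":0},{"delta_pos":[-30,-2,0],"turn":0,"fingers":0},{"delta_pos":[-36,-2,0],"turn":0,"fingers":0},{"delta_pos":[-42,-2,0],"turn":0,"fingers":0},{"delta_pos":[-48,-3,0],"turn":0,"fingers":0},{"delta_pos":[-54,-3,0],"turn":0,"fingers":0},{"delta_pos":[-60,-3,0],"turn":0,"fingers":0},{"delta_pos":[-65,-4,0],"turn":0,"fingers":0},{"delta_pos":[-68,-4,0],"turn":0,"fingers":0},{"delta_pos":[-68,-4,0],"turn":0,"fingers":0}]'

```text
time_s: 5.78
position: [0.4786, 0.2521, 0.0441]
tcp_rot: [[0.052, 0.011, 0.999], [-0.999, 0.002, 0.052], [-0.002, -1.0, 0.011]]
force: [5.8, -1.6, -3.7]
opening: 0.003
```

jog_arm --steps '[{"delta_pos":[-3,0,0],"turn":0,"fingers":0},{"delta_pos":[-6,0,0],"turn":0,"fingers":0},{"delta_pos":[-8,0,0],"turn":0,"fingers":0},{"delta_pos":[-8,0,0],"turn":0,"fingers":0}]'

```text
time_s: 6.12
position: [0.476, 0.2521, 0.0444]
tcp_rot: [[0.053, 0.022, 0.998], [-0.999, 0.003, 0.053], [-0.002, -1.0, 0.022]]
force: [14.9, -3.8, -9.0]
opening: 0.003
```

jog_arm --steps '[{"delta_pos":[10,0,0],"turn":0,"fingers":0},{"delta_pos":[20,0,0],"turn":0,"fingers":0},{"delta_pos":[20,0,30],"turn":0,"fingers":0},{"delta_pos":[20,0,70],"turn":0,"fingers":0},{"delta_pos":[20,0,110],"turn":0,"fingers":0},{"delta_pos":[20,0,150],"turn":0,"fingers":0},{"delta_pos":[20,0,180],"turn":0,"fingers":0},{"delta_pos":[20,0,180],"turn":0,"fingers":0}]'

```text
time_s: 6.78
position: [0.4896, 0.2528, 0.2297]
tcp_rot: [[0.052, 0.013, 0.999], [-0.999, 0.004, 0.052], [-0.003, -1.0, 0.013]]
force: [0.8, -0.2, 0.5]
opening: 0.005
```

```bash
python3 - <<'E'
from h import *
np.set_printoptions(precision=4,suppress=True)
im,ci,s=wview(); cv2.imwrite('pics/w2.png',im[:,:,::-1]); print(s['position'])
for t in ['cradle','drawer_unit','follower_face']: print(t,[(r['confidence'],np.round(r['position'],4)) for r in tip_of(t,'wrist')])
E
```

```text
[0.4896 0.2528 0.2297]
cradle [(0.89, array([0.4618, 0.2534, 0.0144]))]
drawer_unit [(0.79, array([ 0.6441,  0.2644, -0.0035]))]
follower_face []
```

View pics/w2.png

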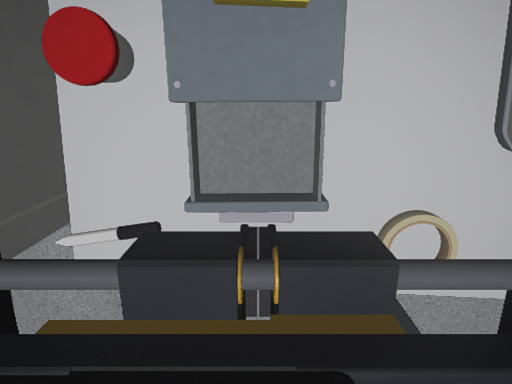

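```bash
python3 - <<'E'
from h import *
np.set_printoptions(precision=4,suppress=True)
s=read_state(); R=np.array(s['tcp_rot']); T=np.eye(4); T[:3,:3]=R; T[:3,3]=s['position']
ci=dict(camera_info('wrist')); ci['view']=np.linalg.inv(T@np.array(ci['tool_from_camera']))
for n,u,w,z in [('topL',168,101,.074),('topR',341,100,.074),('poutL',185,210,.05),('poutR',328,209,.05),('floorL',198,193,.014),('floorR',316,192,.014)]:
    print(n,onplane(ci,u,w,z))
E
```

```text
topL [0.5539 0.3311 0.074 ]
topR [0.5623 0.1836 0.074 ]
poutL [0.4478 0.3227 0.05  ]
poutR [0.4563 0.1781 0.05  ]
floorL [0.4558 0.3158 0.014 ]
floorR [0.4637 0.1848 0.014 ]
```

jog_arm --steps '[{"delta_pos":[-10,-38,0],"turn":1,"fingers":0},{"delta_pos":[-20,-77,0],"turn":2,"fingers":30},{"delta_pos":[-30,-116,0],"turn":4,"fingers":60},{"delta_pos":[-40,-155,0],"turn":6,"fingers":100},{"delta_pos":[-50,-195,0],"turn":8,"fingers":100},{"delta_pos":[-60,-235,0],"turn":10,"fingers":100},{"delta_pos":[-70,-275,0],"turn":12,"fingers":100},{"delta_pos":[-80,-315,0],"turn":14,"fingers":100},{"delta_pos":[-90,-355,0],"turn":14,"fingers":100},{"delta_pos":[-100,-395,0],"turn":14,"fingers":100},{"delta_pos":[-105,-435,0],"turn":14,"fingers":100},{"delta_pos":[-110,-470,0],"turn":14,"fingers":100},{"delta_pos":[-112,-500,0],"turn":14,"fingers":100},{"delta_pos":[-112,-515,0],"turn":14,"fingers":100},{"delta_pos":[-112,-515,0],"turn":14,"fingers":100},{"delta_pos":[-112,-515,0],"turn":14,"fingers":100}]'

```text
time_s: 8.32
position: [0.3735, -0.2627, 0.2212]
tcp_rot: [[0.29, -0.003, 0.957], [-0.957, 0.004, 0.29], [-0.004, -1.0, -0.001]]
force: [-0.4, 1.0, -0.2]
opening: 0.984
```

```bash
python3 - <<'E'
from h import *
np.set_printoptions(precision=4,suppress=True)
im,ci,s=wview(); cv2.imwrite('pics/w3.png',im[:,:,::-1]); print(s['position'],s['tcp_rot'])
for t in ['supply']: print(t,[(r['confidence'],np.round(r['position'],4)) for r in tip_of(t,'wrist')])
r=trace('supply','wrist')[0]; m=r['mask'].astype(np.uint8); cs,_=cv2.findContours(m,0,2); k=max(cs,key=cv2.contourArea)
pts=np.array([onplane(ci,u,w,.033)[:2]*1000 for u,w in k[:,0]],np.float32)
print(m.sum(),cv2.minAreaRect(pts),cv2.minAreaRect(k))
E
```

```text
[ 0.3735 -0.2627  0.2212] [[ 0.2897 -0.0025  0.9571]
 [-0.9571  0.0038  0.2897]
 [-0.0044 -1.     -0.0013]]
supply [(0.66, array([ 0.4115, -0.2534,  0.0046]))]
5524 ((411.4743957519531, -255.0860137939453), (109.02448272705078, 52.2751579284668), 18.89902687072754) ((262.152587890625, 134.5782470703125), (109.90563201904297, 52.43754577636719), 88.09085083007812)
```

View pics/w3.png

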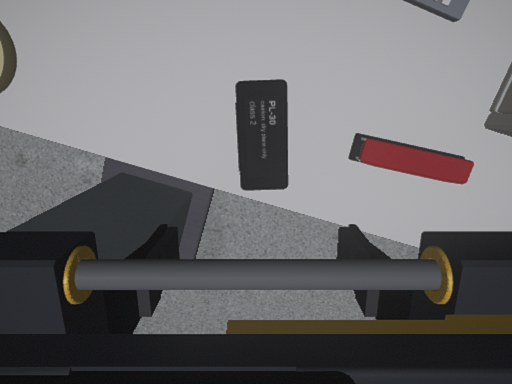

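jog_arm --steps '[{"delta_pos":[12,1,-30],"turn":1,"fingers":100},{"delta_pos":[23,2,-65],"turn":2,"fingers":100},{"delta_pos":[23,2,-100],"turn":2,"fingers":100},{"delta_pos":[23,2,-130],"turn":2,"fingers":100},{"delta_pos":[23,2,-155],"turn":2,"fingers":100},{"delta_pos":[23,2,-175],"turn":2,"fingers":100},{"delta_pos":[23,2,-190],"turn":2,"fingers":100},{"delta_pos":[23,2,-198],"turn":2,"fingers":100},{"delta_pos":[23,2,-200],"turn":2,"fingers":100},{"delta_pos":[23,2,-200],"turn":2,"fingers":100}]'

```text
time_s: 9.3
position: [0.3975, -0.2607, 0.0225]
tcp_rot: [[0.325, -0.001, 0.946], [-0.946, 0.001, 0.325], [-0.001, -1.0, -0.0]]
force: [-0.1, -0.7, 0.3]
opening: 0.997
```

jog_arm --steps '[{"delta_pos":[-1,0,-2],"turn":0,"fingers":100},{"delta_pos":[-1,0,-2],"turn":0,"fingers":60},{"delta_pos":[-1,0,-2],"turn":0,"fingers":30},{"delta_pos":[-1,0,-2],"turn":0,"fingers":30},{"delta_pos":[-1,0,-2],"turn":0,"fingers":30},{"delta_pos":[-1,0,-2],"turn":0,"fingers":30},{"delta_pos":[-1,0,-2],"turn":0,"fingers":30}]'

```text
time_s: 9.88
position: [0.3964, -0.2618, 0.0207]
tcp_rot: [[0.324, 0.0, 0.946], [-0.946, -0.0, 0.324], [0.0, -1.0, 0.0]]
force: [0.1, -0.2, 0.0]
opening: 0.627
```

```bash
python3 - <<'E'
from h import *
np.set_printoptions(precision=4,suppress=True)
im,ci,s=wview(); cv2.imwrite('pics/w4.png',im[:,:,::-1]); print(s['position'],s['opening'],s['force'],s['moment'])
E
```

```text
[ 0.3964 -0.2618  0.0207] 0.6270060060811611 [ 0.0685 -0.2033  0.0001] [0.0255 0.0062 0.0152]
```

View pics/w4.png

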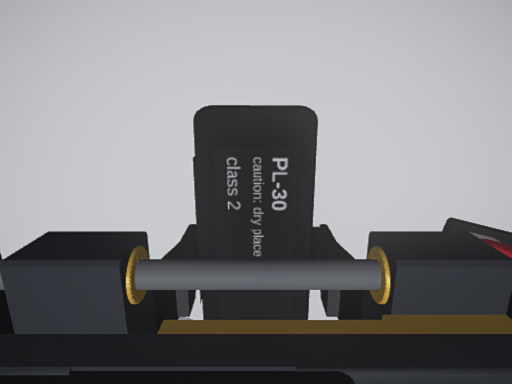

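jog_arm --steps '[{"delta_pos":[0,0,0],"turn":0,"fingers":30},{"delta_pos":[0,0,0],"turn":0,"fingers":30},{"delta_pos":[0,0,0],"turn":0,"fingers":30},{"delta_pos":[0,0,0],"turn":0,"fingers":30}]'

```text
time_s: 10.27
position: [0.3961, -0.2614, 0.0207]
tcp_rot: [[0.324, -0.0, 0.946], [-0.946, 0.001, 0.324], [-0.001, -1.0, -0.0]]
force: [-0.5, 0.9, 5.2]
opening: 0.595
```

```bash
python3 - <<'E'
from h import *
np.set_printoptions(precision=4,suppress=True)
im,ci,s=wview(); cv2.imwrite('pics/w5.png',im[:,:,::-1]); print(s['position'],s['opening'],s['force'],s['moment'])
p=onplane(ci,256,105,.033); print(p,np.array(s['tcp_rot']).T@(p-s['position']))
E
```

```text
[ 0.3961 -0.2614  0.0207] 0.5951746849451253 [-0.4826  0.927   5.2016] [0.282  0.1525 0.051 ]
[ 0.464  -0.2375  0.033 ] [-0.0006 -0.0123  0.0719]
```

jog_arm --steps '[{"delta_pos":[0,0,5],"turn":0,"fingers":30},{"delta_pos":[0,0,15],"turn":0,"fingers":30},{"delta_pos":[0,0,32],"turn":0,"fingers":30},{"delta_pos":[0,0,55],"turn":0,"fingers":30},{"delta_pos":[0,0,80],"turn":0,"fingers":30},{"delta_pos":[0,0,105],"turn":0,"fingers":30},{"delta_pos":[0,8,130],"turn":-1,"fingers":30},{"delta_pos":[2,22,150],"turn":-2,"fingers":30},{"delta_pos":[4,42,165],"turn":-3,"fingers":30},{"delta_pos":[6,68,175],"turn":-5,"fingers":30},{"delta_pos":[8,98,180],"turn":-7,"fingers":30},{"delta_pos":[10,130,180],"turn":-9,"fingers":30},{"delta_pos":[12,162,180],"turn":-11,"fingers":30},{"delta_pos":[14,194,180],"turn":-13,"fingers":30},{"delta_pos":[16,226,180],"turn":-15,"fingers":30},{"delta_pos":[18,258,180],"turn":-16,"fingers":30},{"delta_pos":[20,290,180],"turn":-16,"fingers":30},{"delta_pos":[24,322,180],"turn":-16,"fingers":30},{"delta_pos":[30,354,180],"turn":-16,"fingers":30},{"delta_pos":[38,386,180],"turn":-16,"fingers":30}]'

```text
time_s: 11.98
position: [0.433, 0.126, 0.2008]
tcp_rot: [[0.051, -0.001, 0.999], [-0.999, -0.0, 0.051], [0.0, -1.0, -0.001]]
force: [0.2, -0.8, -3.6]
opening: 0.598
```

jog_arm --steps '[{"delta_pos":[10,30,-5],"turn":0,"fingers":30},{"delta_pos":[22,58,-15],"turn":0,"fingers":30},{"delta_pos":[33,84,-25],"turn":0,"fingers":30},{"delta_pos":[42,106,-32],"turn":0,"fingers":30},{"delta_pos":[48,120,-38],"turn":0,"fingers":30},{"delta_pos":[51,127,-42],"turn":0,"fingers":30},{"delta_pos":[51,129,-45],"turn":0,"fingers":30},{"delta_pos":[51,129,-45],"turn":0,"fingers":30},{"delta_pos":[51,129,-45],"turn":0,"fingers":30},{"delta_pos":[51,129,-45],"turn":0,"fingers":30}]'

```text
time_s: 12.82
position: [0.4849, 0.2522, 0.1559]
tcp_rot: [[0.05, -0.001, 0.999], [-0.999, -0.0, 0.05], [0.0, -1.0, -0.001]]
force: [-0.4, 0.1, -3.6]
opening: 0.597
```

```bash
python3 - <<'E'
from h import *
np.set_printoptions(precision=4,suppress=True)
im,ci,s=wview(); cv2.imwrite('pics/w6.png',im[:,:,::-1]); print(s['time_s'],s['position'],s['tcp_rot'],s['opening'],s['force'],s['moment'])
snap('scene','s6')
for t in ['cradle','drawer_unit']: print(t,[(r['confidence'],np.round(r['position'],4)) for r in tip_of(t,'wrist')])
E
```

```text
12.8167 [0.4849 0.2522 0.1559] [[ 0.0497 -0.0005  0.9988]
 [-0.9988 -0.0005  0.0497]
 [ 0.0005 -1.     -0.0006]] 0.5974820456892036 [-0.4108  0.1285 -3.563 ] [0.0105 0.0671 0.0097]
cradle []
drawer_unit []
```

View pics/w6.png

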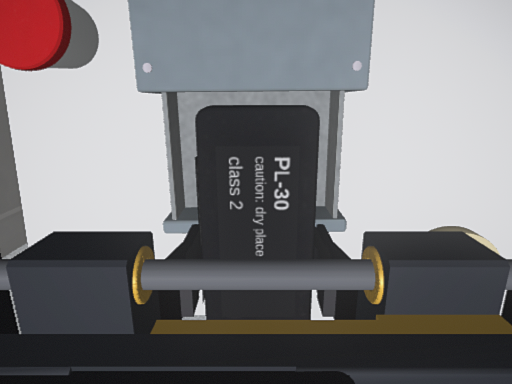

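View pics/s6.png

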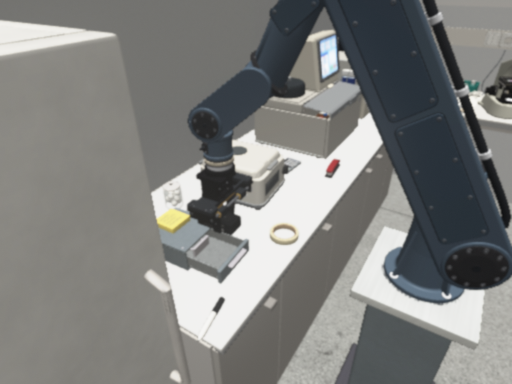

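```bash
cat >> h.py <<'E'
def wci():
    s=read_state(); T=np.eye(4); T[:3,:3]=s['tcp_rot']; T[:3,3]=s['position']
    ci=dict(camera_info('wrist')); ci['view']=np.linalg.inv(T@np.array(ci['tool_from_camera'])); return ci,s,T
E
python3 - <<'E'
from h import *
np.set_printoptions(precision=1,suppress=True)
ci,s,T=wci()
for n,u,w,z in [('topL',137,91,.074),('topR',370,91,.074),('poutL',164,231,.05),('poutR',346,231,.05),('pinL',166,219,.05),('pinR',344,219,.05)]:
    p=onplane(ci,u,w,z); print(n,p*1000,(np.linalg.inv(T)@np.append(p,1))[:3]*1000)
E
python3 -c "
import cv2
a=cv2.imread('pics/w6.png')[60:250,120:390];cv2.imwrite('pics/w6z.png',cv2.resize(a,None,fx=2.9,fy=2.9,interpolation=2))"
```

```text
topL [561.2 335.8  74. ] [-79.2  82.   79.8]
topR [568.9 182.9  74. ] [73.9 82.  79.9]
poutL [453.  327.5  50. ] [-76.4 105.9 -28.7]
poutR [460.4 179.1  50. ] [ 72.3 105.9 -28.7]
pinL [463.5 325.6  50. ] [-73.9 106.  -18.3]
pinR [470.7 182.   50. ] [ 69.9 106.  -18.3]
```

View pics/w6z.png

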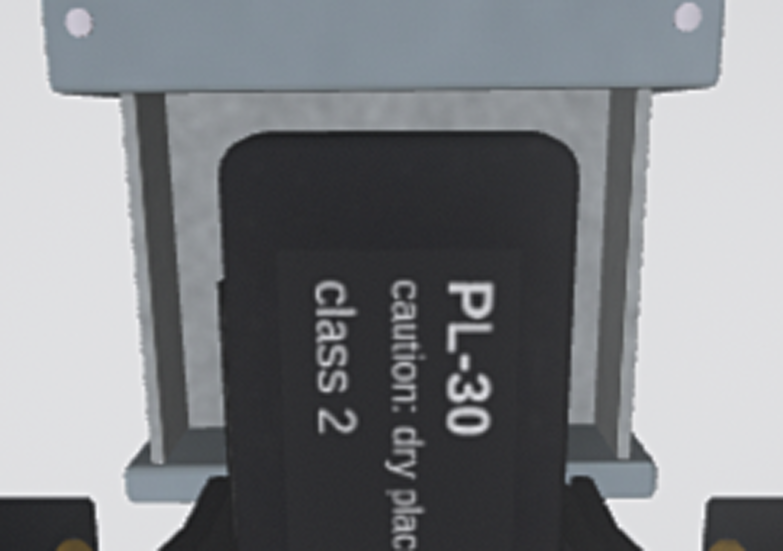

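jog_arm --steps '[{"delta_pos":[2,2,-10],"turn":0,"fingers":30},{"delta_pos":[2,2,-25],"turn":0,"fingers":30},{"delta_pos":[2,2,-42],"turn":0,"fingers":30},{"delta_pos":[2,2,-58],"turn":0,"fingers":30},{"delta_pos":[2,2,-70],"turn":0,"fingers":30},{"delta_pos":[2,2,-77],"turn":0,"fingers":30},{"delta_pos":[2,2,-81],"turn":0,"fingers":30},{"delta_pos":[2,2,-81],"turn":0,"fingers":30},{"delta_pos":[2,2,-81],"turn":0,"fingers":30}]'

```text
time_s: 13.77
position: [0.4877, 0.2555, 0.0747]
tcp_rot: [[0.051, 0.001, 0.999], [-0.999, 0.0, 0.051], [-0.0, -1.0, 0.001]]
force: [-1.1, -0.2, -3.5]
opening: 0.595
```

jog_arm --steps '[{"delta_pos":[0,0,-2],"turn":0,"fingers":30},{"delta_pos":[0,0,-4],"turn":0,"fingers":30},{"delta_pos":[0,0,-6],"turn":0,"fingers":30},{"delta_pos":[0,0,-6],"turn":0,"fingers":30}]'

```text
time_s: 14.1
position: [0.4886, 0.2556, 0.0697]
tcp_rot: [[0.051, 0.003, 0.999], [-0.999, 0.001, 0.051], [-0.0, -1.0, 0.003]]
force: [0.5, -0.2, 1.6]
opening: 0.595
```

```bash
python3 - <<'E'
from h import *
np.set_printoptions(precision=4,suppress=True)
im,ci,s=wview(); cv2.imwrite('pics/w7.png',im[:,:,::-1]); print(s['time_s'],s['position'],s['opening'],s['force'],s['moment'])
E
```

```text
14.1 [0.4886 0.2556 0.0697] 0.5950704718615291 [ 0.5021 -0.1713  1.5774] [-0.0495  0.1273  0.0896]
```

View pics/w7.png

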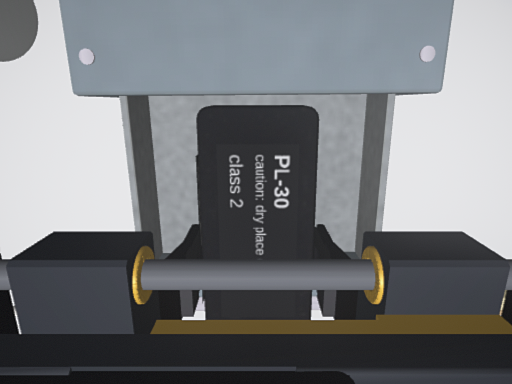

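```bash
python3 - <<'E'
from h import *
np.set_printoptions(precision=1,suppress=True)
ci,s,T=wci()
for n,u,w,z in [('topmid',258,95,.074),('nose',258,106,.082),('L',124,96,.05),('R',394,96,.05)]:
    p=onplane(ci,u,w,z); print(n,p*1000,(np.linalg.inv(T)@np.append(p,1))[:3]*1000)
E
```

```text
topmid [564.2 259.2  74. ] [ 0.2 -4.1 75.8]
nose [560. 259.  82.] [  0.2 -12.1  71.6]
L [561.  323.2  50. ] [-63.8  19.9  75.7]
R [567.6 194.3  50. ] [65.2 19.9 75.8]
```

jog_arm --steps '[{"delta_pos":[-1,0,-2],"turn":0,"fingers":30},{"delta_pos":[-2,0,-4],"turn":0,"fingers":30},{"delta_pos":[-2,0,-5],"turn":0,"fingers":30},{"delta_pos":[-2,0,-5],"turn":0,"fingers":30}]'

```text
time_s: 14.48
position: [0.4899, 0.2557, 0.0658]
tcp_rot: [[0.052, 0.01, 0.999], [-0.999, 0.002, 0.052], [-0.001, -1.0, 0.01]]
force: [4.5, -2.4, 8.3]
opening: 0.592
```

```bash
python3 - <<'E'
from h import *
np.set_printoptions(precision=4,suppress=True)
im,ci,s=wview(); cv2.imwrite('pics/w8.png',im[:,:,::-1]); print(s['time_s'],s['position'],s['opening'],s['force'],s['moment'])
E
```

```text
14.4833 [0.4899 0.2557 0.0658] 0.5923871035081294 [ 4.4616 -2.419   8.3046] [-0.522  -0.3824  0.0165]
```

View pics/w8.png

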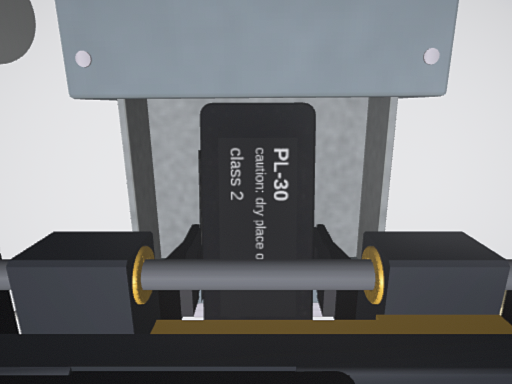

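jog_arm --steps '[{"delta_pos":[0,0,-2],"turn":0,"fingers":30},{"delta_pos":[-1,0,-4],"turn":0,"fingers":30},{"delta_pos":[-1,0,-5],"turn":0,"fingers":30},{"delta_pos":[-1,0,-5],"turn":0,"fingers":30}]'

```text
time_s: 14.87
position: [0.4906, 0.2558, 0.0611]
tcp_rot: [[0.052, 0.014, 0.999], [-0.999, 0.002, 0.052], [-0.001, -1.0, 0.014]]
force: [5.6, -2.7, 6.9]
opening: 0.597
```

```bash
python3 - <<'E'
from h import *
np.set_printoptions(precision=4,suppress=True)
im,ci,s=wview(); cv2.imwrite('pics/w9.png',im[:,:,::-1]); print(s['time_s'],s['position'],s['opening'],s['force'],s['moment'])
E
```

```text
14.8667 [0.4906 0.2558 0.0611] 0.5973580175761747 [ 5.5903 -2.7442  6.8972] [-0.5605 -0.7208  0.1251]
```

View pics/w9.png

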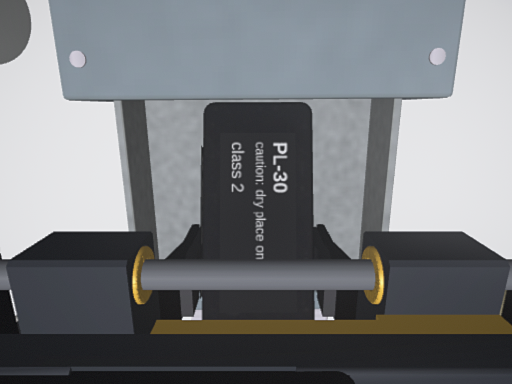

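```bash
cat >> h.py <<'E'
def nose(th,L=72,up=10.3):
    ci=camera_info('wrist'); M=np.linalg.inv(np.array(ci['tool_from_camera'])); f=192/np.tan(np.radians(ci['fov_y'])/2)
    t=np.radians(th); z=(L*np.cos(t)+up*np.sin(t))/1000; y=-.002-(up*np.cos(t)-L*np.sin(t))/1000
    o=[]
    for x in(-.026,.026):
        c=M@[x,y,z,1]; o.append((ci['cx']+f*c[0]/c[2],ci['cy']+f*c[1]/c[2]))
    return o[0][1],o[1][0]-o[0][0]
E
python3 -c "
from h import *
for t in range(0,28,3): print(t,np.round(nose(t),1))"
```

```text
0 [104.7 134.6]
3 [103.5 131. ]
6 [102.8 127.5]
9 [102.7 124.1]
12 [103.  120.8]
15 [103.8 117.7]
18 [105.  114.7]
21 [106.6 111.8]
24 [108.5 109.1]
27 [110.8 106.5]
```

jog_arm --steps '[{"delta_pos":[0,0,-2],"turn":0,"fingers":30},{"delta_pos":[0,0,-4],"turn":0,"fingers":30},{"delta_pos":[3,0,-6],"turn":0,"fingers":30},{"delta_pos":[6,0,-8],"turn":0,"fingers":30},{"delta_pos":[6,0,-8],"turn":0,"fingers":30}]'

```text
time_s: 15.33
position: [0.4934, 0.2559, 0.0568]
tcp_rot: [[0.052, 0.008, 0.999], [-0.999, 0.002, 0.052], [-0.001, -1.0, 0.008]]
force: [-5.4, -3.2, 37.8]
opening: 0.59
```

```bash
python3 - <<'E'
from h import *
np.set_printoptions(precision=4,suppress=True)
im,ci,s=wview(); cv2.imwrite('pics/w10.png',im[:,:,::-1]); print(s['time_s'],s['position'],s['opening'],s['force'],s['moment'])
im=snap('scene','s10'); cv2.imwrite('pics/s10z.png',cv2.resize(im[180:290,140:300,::-1],None,fx=4.5,fy=4.5,interpolation=2))
E
```

```text
15.3333 [0.4934 0.2559 0.0568] 0.5902138004303259 [-5.4153 -3.1744 37.8036] [-0.6146  0.9717  0.1342]
```

View pics/w10.png

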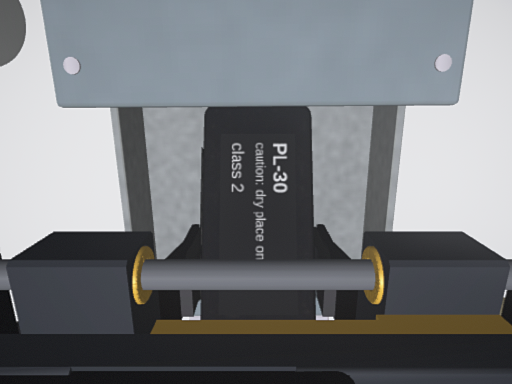

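View pics/s10z.png

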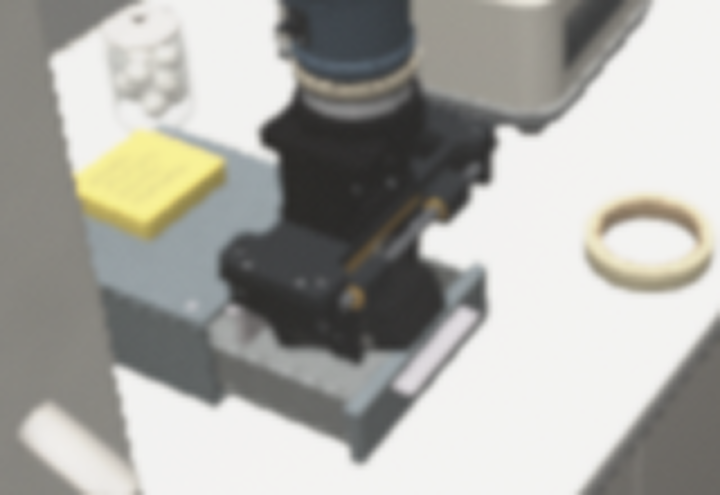

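```bash
cat >> h.py <<'E'
from scipy.optimize import least_squares
def tilt(f,ref='w6',guess=12,roi=(112,212,212,298)):
    ci=camera_info('wrist'); TC=np.array(ci['tool_from_camera']); M=np.linalg.inv(TC); F=192/np.tan(np.radians(ci['fov_y'])/2)
    def ray(u,v,y):
        d=TC[:3,:3]@np.array([(u-ci['cx'])/F,(v-ci['cy'])/F,1]); o=TC[:3,3]; return o+d*(y-o[1])/d[1]
    def move(P,th,dx,dy,dz,yaw=0):
        t=np.radians(th); y=P[:,1]+.002; z=P[:,2]; x=P[:,0]
        Q=np.stack([x+dx,-.002+y*np.cos(t)+z*np.sin(t)+dy,-y*np.sin(t)+z*np.cos(t)+dz],1); return Q
    def pr(Q):
        c=Q@M[:3,:3].T+M[:3,3]; return np.stack([ci['cx']+F*c[:,0]/c[:,2],ci['cy']+F*c[:,1]/c[:,2]],1)
    a=cv2.imread(f'pics/{ref}.png',0); b=cv2.imread(f'pics/{f}.png',0)
    r0,r1,c0,c1=roi; p=[]
    q=np.array([[[u,v]] for u in range(c0+8,c1-5,6) for v in range(150,r1,6)],np.float32)
    Y=-.0123
    P=np.array([ray(u,v,Y) for u,v in q[:,0]])
    # direct photometric fit
    bs=cv2.GaussianBlur(b,(3,3),0).astype(np.float32); as_=cv2.GaussianBlur(a,(3,3),0).astype(np.float32)
    g=np.array([[u,v] for v in range(150,r1) for u in range(c0+5,c1)],np.float32)
    PG=np.array([ray(u,v,Y) for u,v in g]); av=as_[g[:,1].astype(int),g[:,0].astype(int)]
    def res(p):
        w=pr(move(PG,p[0],p[1]/1e3,p[2]/1e3,p[3]/1e3)).astype(np.float32)
        return cv2.remap(bs,w[:,0].reshape(-1,1),w[:,1].reshape(-1,1),1).ravel()-av
    best=None
    for g0 in np.arange(0,28,3):
        for d0 in (0,-4):
            s=least_squares(res,[g0,0,d0,0],diff_step=1e-2,x_scale=[2,1,2,1],loss='soft_l1',f_scale=10)
            if best is None or s.cost<best.cost: best=s
    return best.x,best.cost,len(av)
E
python3 -c "
from h import *
for f in ['w5','w8','w9','w10']: print(f,tilt(f))"
```

```text
w5 (array([-0.2128321 , -0.00755222,  0.20862111,  0.00026623]), np.float64(123467.40752458572), 5022)
w8 (array([8.43355690e+00, 8.41653243e-02, 6.30483139e-03, 1.60746868e+00]), np.float64(65132.87193775177), 5022)
w9 (array([ 5.84391582,  0.02798723, -0.00978227,  3.22876319]), np.float64(839259.4118714333), 5022)
w10 (array([ 2.08465318e+01,  7.26145145e-03, -4.50390943e-02,  5.59809050e-03]), np.float64(925983.4247350693), 5022)
```

```bash
python3 - <<'E'
s=open('h.py').read()
a=s.index("    best=None\n    for g0"); b=s.index("    return best.x,best.cost,len(av)")
s=s[:a]+'''    from scipy.optimize import minimize
    av=av-av.mean()
    def cost(p):
        w=pr(move(PG,p[0],p[1]/1e3,p[2]/1e3,p[3]/1e3)).astype(np.float32)
        v=cv2.remap(bs,w[:,0].reshape(-1,1),w[:,1].reshape(-1,1),1).ravel(); v=v-v.mean()
        return 1-(v*av).sum()/np.sqrt((v*v).sum()*(av*av).sum())
    c=[(cost([t,x,y,z]),t,x,y,z) for t in range(-3,30,3) for x in (0,1) for y in (0,-3,-6) for z in range(-4,9,1)]
    best=None
    for q in sorted(c)[:5]:
        r=minimize(cost,q[1:],method='Nelder-Mead',options=dict(initial_simplex=np.array([q[1:]]+[np.array(q[1:])+d for d in np.diag([3,1,2,1.5])]),maxiter=400))
        if best is None or r.fun<best.fun: best=r
    return np.round(best.x,2),round(best.fun,3)
'''
open('h.py','w').write(s)
E
python3 -c "
from h import *
for f in ['w5','w8','w9','w10']: print(f,tilt(f))"
```

```text
w5 (array([-0.1 , -0.04, -0.04, -0.01]), np.float64(0.002))
w8 (array([ 9.97,  0.09, -0.92,  1.47]), np.float64(0.004))
w9 (array([19.04,  0.08, -1.4 ,  3.42]), np.float64(0.005))
w10 (array([22.58,  0.06, -3.33,  3.47]), np.float64(0.006))
```

jog_arm --steps '[{"delta_pos":[1,0,2],"turn":0,"fingers":30},{"delta_pos":[3,0,3],"turn":0,"fingers":30},{"delta_pos":[5,0,3],"turn":0,"fingers":30},{"delta_pos":[8,0,3],"turn":0,"fingers":30},{"delta_pos":[11,1,3],"turn":0,"fingers":30},{"delta_pos":[14,1,3],"turn":0,"fingers":30},{"delta_pos":[16,1,3],"turn":0,"fingers":30},{"delta_pos":[16,1,3],"turn":0,"fingers":30}]'

```text
time_s: 16.1
position: [0.5057, 0.2567, 0.0569]
tcp_rot: [[0.052, 0.0, 0.999], [-0.999, 0.0, 0.052], [-0.0, -1.0, 0.0]]
force: [-6.7, -1.7, 21.4]
opening: 0.593
```

```bash
python3 - <<'E'
from h import *
np.set_printoptions(precision=4,suppress=True)
im,ci,s=wview(); cv2.imwrite('pics/w11.png',im[:,:,::-1]); print(s['time_s'],s['position'],s['opening'],s['force'],s['moment'])
print(tilt('w11'))
E
```

```text
16.1 [0.5057 0.2567 0.0569] 0.5926267422835221 [-6.7268 -1.7332 21.4256] [-0.1239  0.9127  0.145 ]
(array([27.58,  0.04, -7.37,  4.1 ]), np.float64(0.056))
```

View pics/w11.png

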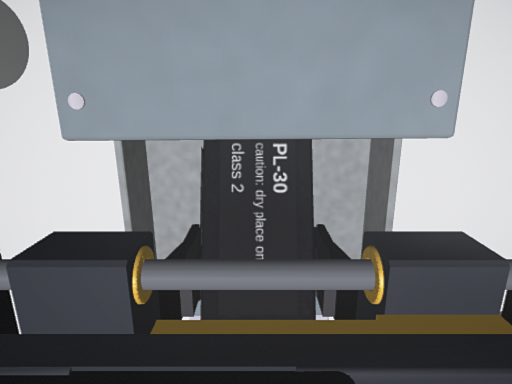

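```bash
sed -i 's/range(150,r1)/range(roi[0],r1)/g; s/roi=(112,212,212,298)/roi=(150,212,212,298)/' h.py; python3 -c "
from h import *
for f in ['w10','w11']: print(f,tilt(f,roi=(168,245,212,298)))"
```

```text
w10 (array([22.8 ,  0.06, -3.35,  3.46]), np.float64(0.006))
w11 (array([22.26,  0.04, -3.26,  3.37]), np.float64(0.005))
```

```bash
python3 - <<'E'
from h import *
np.set_printoptions(precision=4,suppress=True)
im=snap('scene','s11'); cv2.imwrite('pics/s11z.png',cv2.resize(im[180:290,140:300,::-1],None,fx=4.5,fy=4.5,interpolation=2))
for t in ['cradle']: print(t,[(r['confidence'],np.round(r['position'],4)) for r in tip_of(t,'scene')])
a=cv2.imread('pics/s6.png',0)
b=cv2.cvtColor(im,cv2.COLOR_RGB2GRAY)
s10=cv2.imread('pics/s10.png',0)
for nm,(r0,r1,c0,c1) in {'panelR':(236,262,228,250),'panelL':(255,285,212,232),'ctrl':(215,240,265,300)}.items():
    for n2,x,y in (('6-10',a,s10),('10-11',s10,b)):
        print(nm,n2,cv2.phaseCorrelate(x[r0:r1,c0:c1].astype(np.float32),y[r0:r1,c0:c1].astype(np.float32)))
im=snap('top','t11'); cv2.imwrite('pics/t11z.png',cv2.resize(im[120:260,120:300,::-1],None,fx=4,fy=4,interpolation=2))
E
```

```text
cradle [(0.76, array([0.4783, 0.2572, 0.0147]))]
panelR 6-10 ((-0.29697621856801426, 0.2843797792423537), 0.6608802591576989)
panelR 10-11 ((-1.671679108422735, 2.8198196515699756), 0.10133189956347148)
panelL 6-10 ((-0.4731090149837165, 0.011939254167648627), 0.8258953420321147)
panelL 10-11 ((-2.2696779529799294, -0.6030181220204547), 0.3156108315785726)
ctrl 6-10 ((-0.03115407152339955, 0.46896993662382513), 1.0089912054273817)
ctrl 10-11 ((0.07503134907171471, 0.5012212403749015), 1.017929597960578)
```

View pics/s11z.png

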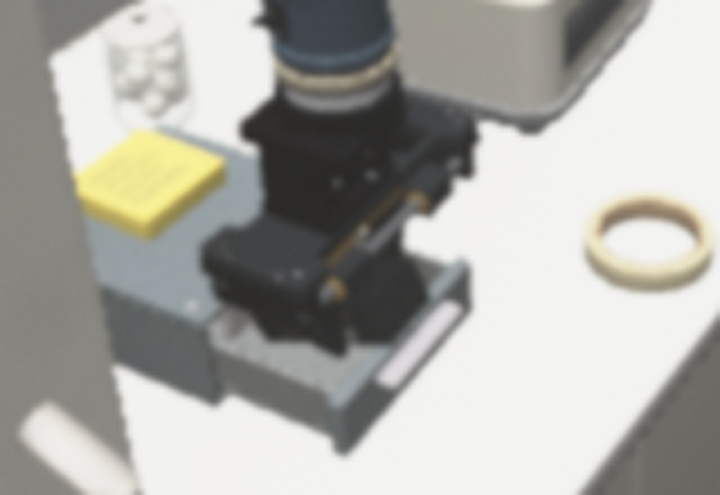

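View pics/t11z.png

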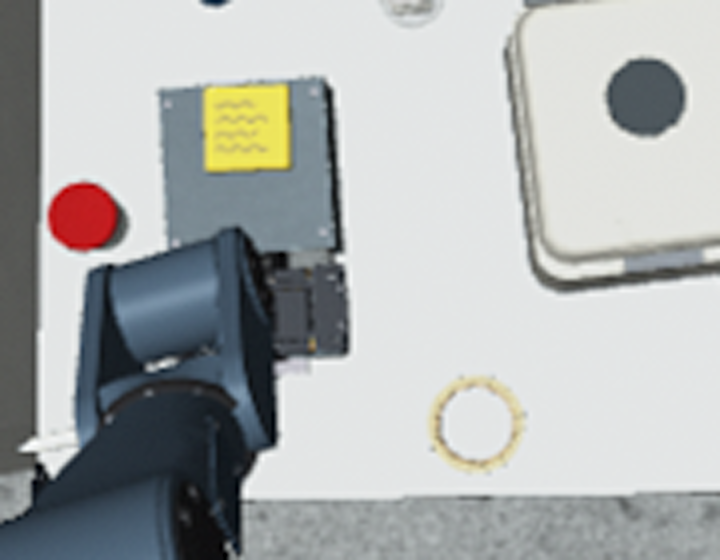

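jog_arm --steps '[{"delta_pos":[0,0,2],"turn":0,"fingers":30},{"delta_pos":[0,0,3.5],"turn":0,"fingers":30},{"delta_pos":[0,0,3.5],"turn":0,"fingers":30}]'

```text
time_s: 16.55
position: [0.5062, 0.2565, 0.0572]
tcp_rot: [[0.051, 0.0, 0.999], [-0.999, 0.0, 0.051], [-0.0, -1.0, 0.0]]
force: [-2.6, 0.9, 0.5]
opening: 0.596
```

jog_arm --steps '[{"delta_pos":[2,0,0.5],"turn":0,"fingers":30},{"delta_pos":[4,0,0.5],"turn":0,"fingers":30},{"delta_pos":[7,0,0.5],"turn":0,"fingers":30},{"delta_pos":[10,0,0.5],"turn":0,"fingers":30},{"delta_pos":[12,1,0.5],"turn":0,"fingers":30},{"delta_pos":[14,1,0.5],"turn":0,"fingers":30},{"delta_pos":[14,1,0.5],"turn":0,"fingers":30}]'

```text
time_s: 17.13
position: [0.5176, 0.2567, 0.0572]
tcp_rot: [[0.051, -0.007, 0.999], [-0.999, -0.002, 0.051], [0.001, -1.0, -0.007]]
force: [-5.7, -0.4, 5.6]
opening: 0.595
```

```bash
python3 - <<'E'
from h import *
np.set_printoptions(precision=4,suppress=True)
im,ci,s=wview(); cv2.imwrite('pics/w12.png',im[:,:,::-1]); print(s['time_s'],s['position'],s['opening'],s['force'],s['moment'])
print(tilt('w12',roi=(180,245,212,298)))
im=snap('scene','s12'); cv2.imwrite('pics/s12z.png',cv2.resize(im[180:290,140:300,::-1],None,fx=4.5,fy=4.5,interpolation=2))
for t in ['cradle']: print(t,[(r['confidence'],np.round(r['position'],4)) for r in tip_of(t,'scene')])
E
```

```text
17.1333 [0.5176 0.2567 0.0572] 0.5949170028481809 [-5.6753 -0.4002  5.6349] [-0.1169  0.8966  0.0188]
(array([ 34.31,   0.03, -11.88,   4.91]), np.float64(0.169))
cradle [(0.95, array([0.484 , 0.2571, 0.0146])), (0.6, array([ 0.6118, -0.3498,  0.0021]))]
```

View pics/s12z.png

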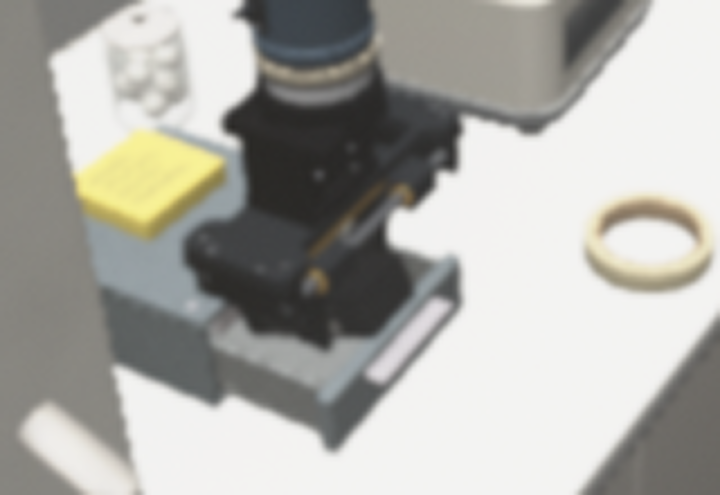

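View pics/w12.png

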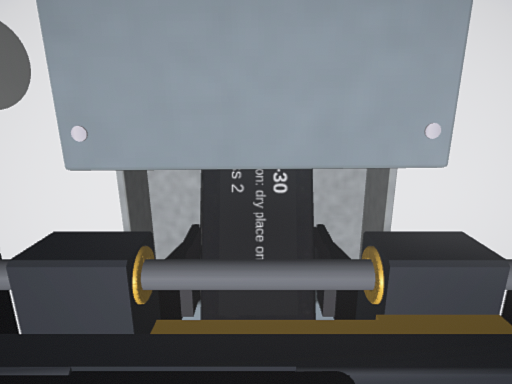

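jog_arm --steps '[{"delta_pos":[0,0,1],"turn":0,"fingers":30},{"delta_pos":[0,0,1.5],"turn":0,"fingers":30},{"delta_pos":[0,0,1.5],"turn":0,"fingers":30}]'

```text
time_s: 17.53
position: [0.5196, 0.2569, 0.058]
tcp_rot: [[0.051, -0.002, 0.999], [-0.999, -0.001, 0.051], [0.001, -1.0, -0.002]]
force: [-1.3, -1.7, -4.2]
opening: 0.595
```

```bash
python3 - <<'E'
from h import *
print(tilt('w12',roi=(200,245,212,298)))
E
```

```text
(array([20.75,  0.06, -2.36,  3.24]), np.float64(0.003))
```

jog_arm --steps '[{"delta_pos":[1,0,-0.7],"turn":0,"fingers":30},{"delta_pos":[3,0,-0.7],"turn":0,"fingers":30},{"delta_pos":[5,0,-0.7],"turn":0,"fingers":30},{"delta_pos":[7,0,-0.7],"turn":0,"fingers":30},{"delta_pos":[8,0,-0.7],"turn":0,"fingers":30},{"delta_pos":[8,0,-0.7],"turn":0,"fingers":30}]'

```text
time_s: 18.03
position: [0.5281, 0.2574, 0.0579]
tcp_rot: [[0.051, -0.001, 0.999], [-0.999, -0.0, 0.051], [0.0, -1.0, -0.001]]
force: [-2.6, -0.1, -5.9]
opening: 0.596
```

```bash
python3 - <<'E'
from h import *
np.set_printoptions(precision=4,suppress=True)
im,ci,s=wview(); cv2.imwrite('pics/w13.png',im[:,:,::-1]); print(s['time_s'],s['position'],s['opening'],s['force'],s['moment'])
print(tilt('w13',roi=(205,245,212,298)))
im=snap('scene','s13'); cv2.imwrite('pics/s13z.png',cv2.resize(im[180:290,140:300,::-1],None,fx=4.5,fy=4.5,interpolation=2))
for t in ['cradle']: print(t,[(r['confidence'],np.round(r['position'],4)) for r in tip_of(t,'scene')])
E
```

```text
18.0333 [0.5281 0.2574 0.0579] 0.595525705895001 [-2.5557 -0.1044 -5.9366] [0.1139 0.7744 0.0838]
(array([27.52,  0.14,  3.44,  0.48]), np.float64(0.346))
cradle [(0.91, array([0.4839, 0.255 , 0.0127]))]
```

View pics/s13z.png

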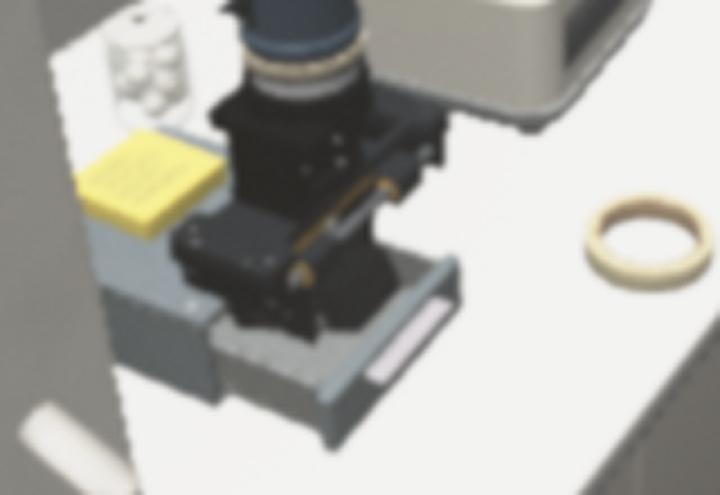

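View pics/w13.png

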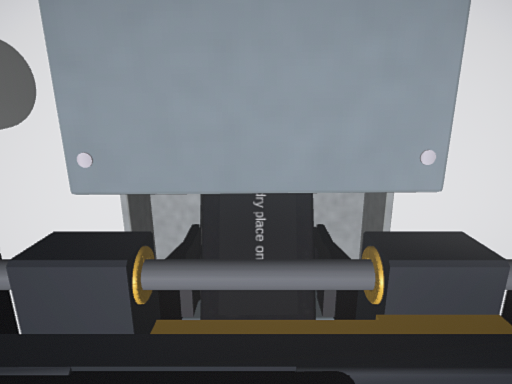

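jog_arm --steps '[{"delta_pos":[0,0,-2],"turn":0,"fingers":30},{"delta_pos":[0,0,-4],"turn":0,"fingers":30},{"delta_pos":[0,0,-6],"turn":0,"fingers":30},{"delta_pos":[0,0,-8],"turn":0,"fingers":30},{"delta_pos":[0,0,-8],"turn":0,"fingers":30}]'

```text
time_s: 18.6
position: [0.5295, 0.2576, 0.0538]
tcp_rot: [[0.051, 0.004, 0.999], [-0.999, 0.0, 0.051], [-0.0, -1.0, 0.004]]
force: [-5.9, -1.3, 15.5]
opening: 0.594
```

```bash
python3 - <<'E'
from h import *
np.set_printoptions(precision=4,suppress=True)
im,ci,s=wview(); cv2.imwrite('pics/w14.png',im[:,:,::-1]); print(s['time_s'],s['position'],s['opening'],s['force'],s['moment'])
for t in ['cradle']: 
    snap('scene','s14');print(t,[(r['confidence'],np.round(r['position'],4)) for r in tip_of(t,'scene')])
E
```

```text
18.6 [0.5295 0.2576 0.0538] 0.5936677478690334 [-5.9064 -1.3194 15.4515] [-0.361   1.1001  0.0436]
cradle [(0.71, array([0.487 , 0.2548, 0.0162])), (0.68, array([0.5411, 0.2568, 0.0312]))]
```

View pics/w14.png

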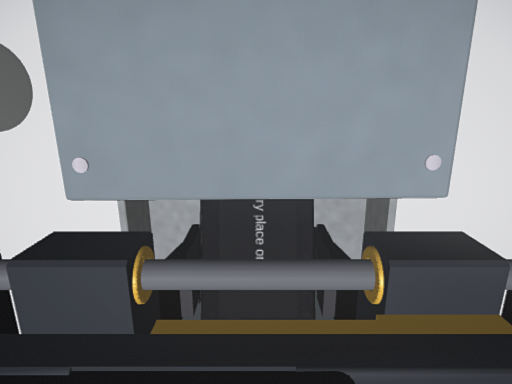

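```bash
python3 - <<'E'
from h import *
for f in ['w12','w13','w14']:
  for r in [(212,256,212,300),(218,256,235,290)]: print(f,tilt(f,roi=r))
E
```

```text
w12 (array([16.26,  0.04, -1.04,  3.66]), np.float64(0.003))
w12 (array([19.34,  0.04, -2.16,  3.46]), np.float64(0.003))
w13 (array([24.2 ,  0.03, -3.33,  3.21]), np.float64(0.008))
w13 (array([23.93,  0.03, -3.38,  3.28]), np.float64(0.005))
w14 (array([29.5 ,  0.11, -1.35,  0.06]), np.float64(0.06))
w14 (array([21.48,  0.07, -3.6 ,  2.28]), np.float64(0.004))
```

```bash
python3 - <<'E'
from h import *
ci=camera_info('scene'); 
a=cv2.cvtColor(cv2.imread('pics/s10.png'),cv2.COLOR_BGR2GRAY).astype(np.float32)
import numpy as np
U=np.array([np.cos(np.radians(3.1)),np.sin(np.radians(3.1)),0])
c0=np.array([.4635,.2515,.0])
# template: outer panel + ledge quad at stop; correlate with shifts along U
pts=np.array([c0+U*x+np.array([-U[1],U[0],0])*y+[0,0,z] for x in (-12,) for y in range(-75,76,1) for z in range(4,50,1) for _ in [0]  ]) if 0 else None
V=np.array([-U[1],U[0],0])
P=[c0+U*-.012+V*(y/1000)+np.array([0,0,z/1000]) for y in range(-85,86) for z in range(-2,60)]
P+= [c0+U*(x/1000)+V*(y/1000)+np.array([0,0,.05]) for x in range(-16,8) for y in range(-85,86)]
P=np.array(P)
def samp(im,d):
    w=np.array([project(ci,p+U*d) for p in P],np.float32); return cv2.remap(im,w[:,:1].copy(),w[:,1:].copy(),1).ravel()
A=samp(a,0); A=A-A.mean()
for f in ['s6','s11','s12','s13','s14']:
    b=cv2.cvtColor(cv2.imread(f'pics/{f}.png'),cv2.COLOR_BGR2GRAY).astype(np.float32)
    r=[]
    for d in np.arange(-.01,.04,.001):
        B=samp(b,d);B=B-B.mean(); r.append((round((A*B).sum()/np.sqrt((A*A).sum()*(B*B).sum()),4),round(d*1000)))
    print(f,sorted(r)[-4:])
E
```

```text
s6 [(np.float32(0.8633), -4), (np.float32(0.8792), -1), (np.float32(0.887), -3), (np.float32(0.8928), -2)]
s11 [(np.float32(0.9685), 14), (np.float32(0.9857), 11), (np.float32(0.9916), 13), (np.float32(0.9972), 12)]
s12 [(np.float32(0.9519), 22), (np.float32(0.9629), 19), (np.float32(0.9721), 21), (np.float32(0.9759), 20)]
s13 [(np.float32(0.8707), 18), (np.float32(0.894), 21), (np.float32(0.8949), 19), (np.float32(0.9033), 20)]
s14 [(np.float32(0.908), 21), (np.float32(0.9278), 24), (np.float32(0.9314), 22), (np.float32(0.9384), 23)]
```

jog_arm --steps '[{"delta_pos":[0,0,3],"turn":0,"fingers":30},{"delta_pos":[0,0,5],"turn":0,"fingers":30},{"delta_pos":[0,0,6],"turn":0,"fingers":30},{"delta_pos":[0,0,6],"turn":0,"fingers":30}]'

```text
time_s: 19.08
position: [0.5283, 0.2574, 0.0561]
tcp_rot: [[0.051, -0.0, 0.999], [-0.999, -0.0, 0.051], [0.0, -1.0, -0.0]]
force: [-2.6, 0.2, -3.6]
opening: 0.595
```

jog_arm --steps '[{"delta_pos":[2,0,0],"turn":0,"fingers":30},{"delta_pos":[4,0,0],"turn":0,"fingers":30},{"delta_pos":[6,0,0],"turn":0,"fingers":30},{"delta_pos":[6,0,0],"turn":0,"fingers":30}]'

```text
time_s: 19.42
position: [0.5348, 0.2576, 0.0561]
tcp_rot: [[0.051, 0.0, 0.999], [-0.999, 0.0, 0.051], [-0.0, -1.0, 0.0]]
force: [-4.7, 0.8, -2.6]
opening: 0.596
```

```bash
cat >> h.py <<'E'
def drw(f,ref='s10',rng=(-.01,.08)):
    ci=camera_info('scene'); U=np.array([np.cos(np.radians(3.1)),np.sin(np.radians(3.1)),0]); V=np.array([-U[1],U[0],0]); c0=np.array([.4635,.2515,.0])
    a=cv2.imread(f'pics/{ref}.png',0).astype(np.float32); b=cv2.imread(f'pics/{f}.png',0).astype(np.float32)
    P=np.array([c0+U*-.012+V*(y/1000)+np.array([0,0,z/1000]) for y in range(-85,86) for z in range(-2,60)])
    def samp(im,d):
        w=np.array([project(ci,p+U*d) for p in P],np.float32); return cv2.remap(im,w[:,:1].copy(),w[:,1:].copy(),1).ravel()
    A=samp(a,0); A=A-A.mean(); r=[]
    for d in np.arange(*rng,.001):
        B=samp(b,d);B=B-B.mean(); r.append((round(float((A*B).sum()/np.sqrt((A*A).sum()*(B*B).sum())),4),int(round(d*1000))))
    return sorted(r)[-3:]
E
python3 - <<'E'
from h import *
np.set_printoptions(precision=4,suppress=True)
im,ci,s=wview(); cv2.imwrite('pics/w15.png',im[:,:,::-1]); print(s['time_s'],s['position'],s['opening'],s['force'],s['moment'])
snap('scene','s15'); print(drw('s13'),drw('s14'),drw('s15'))
E
```

```text
19.4167 [0.5348 0.2576 0.0561] 0.5957611927765509 [-4.6995  0.8284 -2.582 ] [0.2297 0.68   0.1283]
[(0.9615, 21), (0.9657, 19), (0.9749, 20)] [(0.9546, 24), (0.9689, 22), (0.9729, 23)] [(0.9538, 24), (0.9688, 22), (0.9726, 23)]
```

jog_arm --steps '[{"delta_pos":[0,0,-2],"turn":0,"fingers":30},{"delta_pos":[0,0,-4],"turn":0,"fingers":30},{"delta_pos":[0,0,-6],"turn":0,"fingers":30},{"delta_pos":[0,0,-8],"turn":0,"fingers":30},{"delta_pos":[0,0,-8],"turn":0,"fingers":30}]'

```text
time_s: 19.93
position: [0.5328, 0.2573, 0.0488]
tcp_rot: [[0.051, -0.003, 0.999], [-0.999, -0.0, 0.051], [0.0, -1.0, -0.003]]
force: [-6.8, 0.0, 3.5]
opening: 0.596
```

```bash
python3 - <<'E'
from h import *
np.set_printoptions(precision=4,suppress=True)
im,ci,s=wview(); cv2.imwrite('pics/w16.png',im[:,:,::-1]); print(s['time_s'],s['position'],s['opening'],s['force'],s['moment'])
snap('scene','s16'); print(drw('s16'))
for r in [(218,256,235,290),(225,256,235,290)]: print(tilt('w15',roi=r),tilt('w16',roi=r))
E
```

```text
19.9333 [0.5328 0.2573 0.0488] 0.595775089398697 [-6.8163  0.046   3.4563] [0.0983 0.9933 0.0831]
[(0.9624, 24), (0.9652, 22), (0.9746, 23)]
(array([17.76,  0.08, -6.35, -0.86]), np.float64(0.226)) (array([34.2 ,  0.09, -1.67, -3.15]), np.float64(0.118))
(array([22.58,  0.03, -3.42,  2.05]), np.float64(0.004)) (array([12.57,  0.01, -3.49,  1.72]), np.float64(0.003))
```

View pics/w16.png

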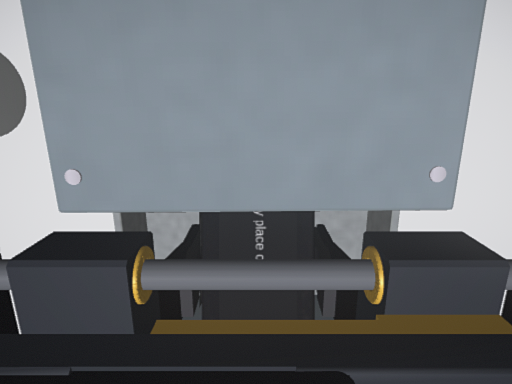

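jog_arm --steps '[{"delta_pos":[0,0,-2],"turn":0,"fingers":30},{"delta_pos":[0,0,-4],"turn":0,"fingers":30},{"delta_pos":[0,0,-6],"turn":0,"fingers":30},{"delta_pos":[0,0,-8],"turn":0,"fingers":30},{"delta_pos":[0,0,-10],"turn":0,"fingers":30},{"delta_pos":[0,0,-12],"turn":0,"fingers":30},{"delta_pos":[0,0,-12],"turn":0,"fingers":30}]'

```text
time_s: 20.62
position: [0.5336, 0.2572, 0.0369]
tcp_rot: [[0.051, -0.001, 0.999], [-0.999, -0.0, 0.051], [0.0, -1.0, -0.001]]
force: [-6.2, 0.3, 2.0]
opening: 0.597
```

```bash
python3 - <<'E'
from h import *
np.set_printoptions(precision=4,suppress=True)
im,ci,s=wview(); cv2.imwrite('pics/w17.png',im[:,:,::-1]); print(s['time_s'],s['position'],s['opening'],s['force'],s['moment'])
snap('scene','s17'); print(drw('s17'))
for r in [(225,256,235,290)]: print(tilt('w17',roi=r))
E
```

```text
20.6167 [0.5336 0.2572 0.0369] 0.5967632275875036 [-6.2235  0.3497  2.0467] [0.0699 0.7505 0.1414]
[(0.951, 22), (0.9721, 23), (0.9725, 24)]
(array([-0.31,  0.01, -4.05,  0.17]), np.float64(0.016))
```

View pics/w17.png

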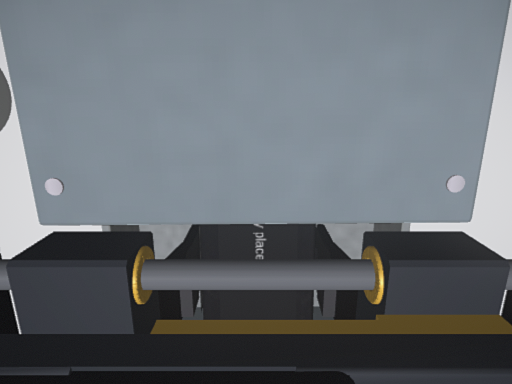

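jog_arm --steps '[{"delta_pos":[-1,0,-1.5],"turn":0,"fingers":30},{"delta_pos":[-3,0,-3],"turn":0,"fingers":30},{"delta_pos":[-4,0,-3.5],"turn":0,"fingers":30},{"delta_pos":[-4,0,-3.5],"turn":0,"fingers":30},{"delta_pos":[-4,0,-3.5],"turn":0,"fingers":70},{"delta_pos":[-4,0,-3.5],"turn":0,"fingers":75},{"delta_pos":[-4,0,-3.5],"turn":0,"fingers":75},{"delta_pos":[-4,0,0],"turn":0,"fingers":75},{"delta_pos":[-4,0,0],"turn":0,"fingers":75}]'

```text
time_s: 21.47
position: [0.5312, 0.2575, 0.0369]
tcp_rot: [[0.051, 0.002, 0.999], [-0.999, 0.0, 0.051], [-0.0, -1.0, 0.002]]
force: [0.2, 0.4, -0.8]
opening: 0.746
```

```bash
python3 - <<'E'
from h import *
np.set_printoptions(precision=4,suppress=True)
im,ci,s=wview(); cv2.imwrite('pics/w18.png',im[:,:,::-1]); print(s['time_s'],s['position'],s['opening'],s['force'],s['moment'])
snap('scene','s18'); print(drw('s18'))
for t in ['supply','cradle']: print(t,[(r['confidence'],np.round(r['position'],4)) for r in tip_of(t,'scene')],[(r['confidence'],np.round(r['position'],4)) for r in tip_of(t,'wrist')])
E
```

```text
21.4667 [0.5312 0.2575 0.0369] 0.7455156352789504 [ 0.1778  0.4328 -0.7689] [ 0.0461  0.0266 -0.0083]
[(0.9512, 22), (0.9723, 23), (0.9726, 24)]
supply [(0.79, array([0.5473, 0.2545, 0.0155]))] [(0.94, array([0.5471, 0.2588, 0.0175]))]
cradle [(0.86, array([0.4903, 0.255 , 0.0157]))] []
```

View pics/w18.png

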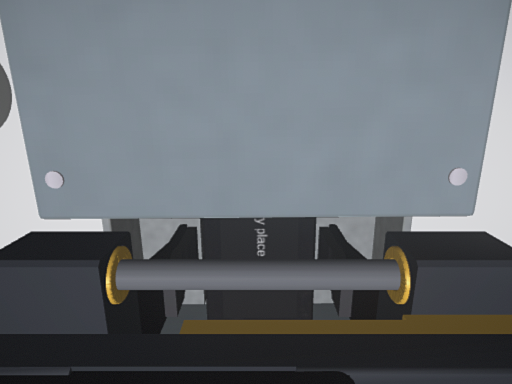

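jog_arm --steps '[{"delta_pos":[0,0,10],"turn":0,"fingers":75},{"delta_pos":[0,0,30],"turn":0,"fingers":75},{"delta_pos":[-10,0,65],"turn":0,"fingers":75},{"delta_pos":[-30,0,100],"turn":0,"fingers":40},{"delta_pos":[-50,0,135],"turn":0,"fingers":0},{"delta_pos":[-65,0,160],"turn":0,"fingers":0},{"delta_pos":[-65,0,160],"turn":0,"fingers":0},{"delta_pos":[-65,0,160],"turn":0,"fingers":0}]'

```text
time_s: 22.43
position: [0.4656, 0.2578, 0.1987]
tcp_rot: [[0.052, 0.005, 0.999], [-0.999, 0.001, 0.052], [-0.001, -1.0, 0.005]]
force: [0.0, 0.9, -0.3]
opening: 0.457
```

```bash
python3 - <<'E'
from h import *
np.set_printoptions(precision=4,suppress=True)
im,ci,s=wview(); cv2.imwrite('pics/w19.png',im[:,:,::-1]); print(s['time_s'],s['position'],s['opening'],s['force'],s['moment'])
print([(t,[(r['confidence'],np.round(r['position'],4)) for r in tip_of(t,'wrist')]) for t in ['supply','cradle','follower_face']])
im=snap('scene','s19'); cv2.imwrite('pics/s19z.png',cv2.resize(im[180:290,140:300,::-1],None,fx=4.5,fy=4.5,interpolation=2))
E
```

```text
22.4333 [0.4656 0.2578 0.1987] 0.4567570596927698 [ 0.0362  0.8704 -0.275 ] [ 0.015  -0.0187  0.0287]
[('supply', [(0.71, array([0.5469, 0.2604, 0.0194]))]), ('cradle', [(0.78, array([0.4861, 0.2551, 0.0141]))]), ('follower_face', [(0.28, array([0.5461, 0.2585, 0.0198])), (0.22, array([ 0.606 ,  0.4161, -0.0003]))])]
```

View pics/w19.png

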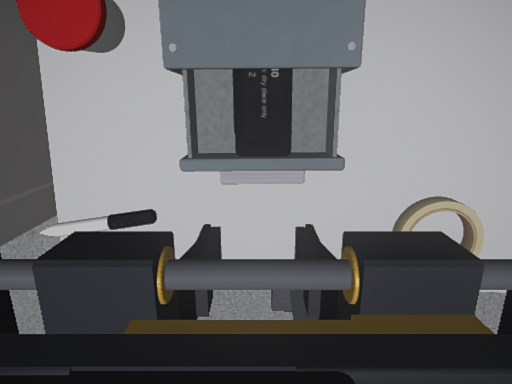

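View pics/s19z.png

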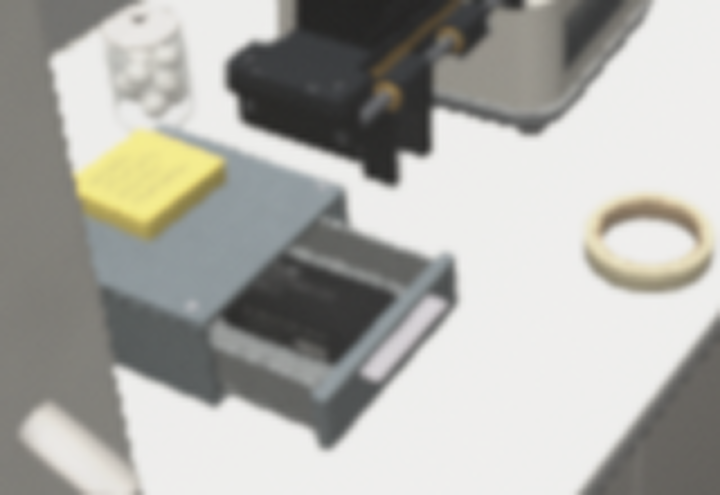

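```bash
python3 - <<'E'
from h import *
np.set_printoptions(precision=4,suppress=True)
ci,s,T=wci()
for n,u,w,z in [('topL',166,69,.074),('topR',358,69,.074),('poutL',181,169,.05),('poutR',344,168,.05),('pinL',183,158,.05),('pinR',342,157,.05),('nearL',236,155,.047),('nearR',291,155,.047),('farL',233,69,.047),('farR',292,69,.047)]:
    print(n,onplane(ci,u,w,z))
a=cv2.imread('pics/w19.png')[50:190,170:360]; cv2.imwrite('pics/w19z.png',cv2.resize(a,None,fx=4,fy=4,interpolation=2))
E
```

```text
topL [0.5583 0.3311 0.074 ]
topR [0.5657 0.1859 0.074 ]
poutL [0.4764 0.3262 0.05  ]
poutR [0.4847 0.1804 0.05  ]
pinL [0.4864 0.3243 0.05  ]
pinR [0.4945 0.1834 0.05  ]
nearL [0.491  0.2775 0.047 ]
nearR [0.4935 0.2284 0.047 ]
farL [0.5631 0.2824 0.047 ]
farR [0.5656 0.2332 0.047 ]
```

View pics/w19z.png

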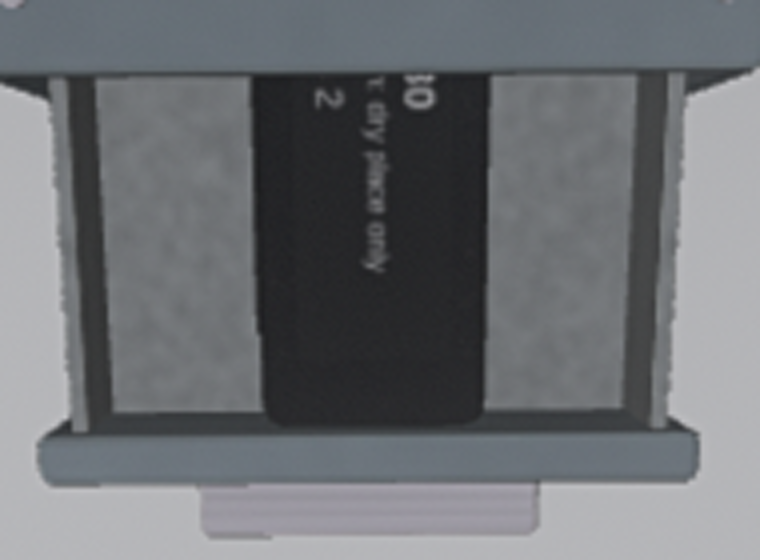

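jog_arm --steps '[{"delta_pos":[25,-1,-20],"turn":0,"fingers":0},{"delta_pos":[50,-1,-50],"turn":0,"fingers":0},{"delta_pos":[50,-1,-85],"turn":0,"fingers":0},{"delta_pos":[50,-1,-110],"turn":0,"fingers":0},{"delta_pos":[50,-1,-122],"turn":0,"fingers":0},{"delta_pos":[50,-1,-128],"turn":0,"fingers":0},{"delta_pos":[50,-1,-132],"turn":0,"fingers":0},{"delta_pos":[50,-1,-135],"turn":0,"fingers":0},{"delta_pos":[50,-1,-137],"turn":0,"fingers":0},{"delta_pos":[50,-1,-137],"turn":0,"fingers":0}]'

```text
time_s: 23.52
position: [0.5156, 0.2559, 0.0643]
tcp_rot: [[0.052, 0.002, 0.999], [-0.999, -0.001, 0.052], [0.001, -1.0, 0.002]]
force: [-6.0, -5.3, 24.5]
opening: 0.006
```

jog_arm --steps '[{"delta_pos":[0,0,20],"turn":0,"fingers":0},{"delta_pos":[-10,0,45],"turn":0,"fingers":0},{"delta_pos":[-35,-2,55],"turn":0,"fingers":0},{"delta_pos":[-65,-4,50],"turn":0,"fingers":0},{"delta_pos":[-85,-4,30],"turn":0,"fingers":0},{"delta_pos":[-88,-4,5],"turn":0,"fingers":0},{"delta_pos":[-88,-4,-15],"turn":0,"fingers":0},{"delta_pos":[-88,-4,-20],"turn":0,"fingers":0},{"delta_pos":[-88,-4,-20],"turn":0,"fingers":0},{"delta_pos":[-88,-4,-20],"turn":0,"fingers":0}]'

```text
time_s: 24.35
position: [0.4285, 0.2527, 0.0401]
tcp_rot: [[0.051, 0.002, 0.999], [-0.999, 0.001, 0.051], [-0.001, -1.0, 0.002]]
force: [-0.1, 0.0, -0.3]
opening: -0.001
```

```bash
python3 - <<'E'
from h import *
np.set_printoptions(precision=4,suppress=True)
im,ci,s=wview(); cv2.imwrite('pics/w20.png',im[:,:,::-1]); print(s['time_s'],s['position'],s['force'])
E
```

```text
24.35 [0.4285 0.2527 0.0401] [-0.1394  0.0372 -0.3307]
```

View pics/w20.png

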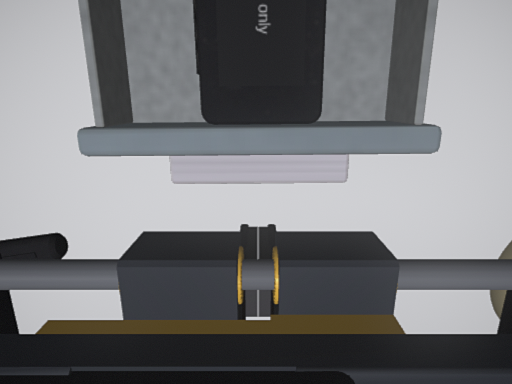

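jog_arm --steps '[{"delta_pos":[8,0,0],"turn":0,"fingers":0},{"delta_pos":[15,1,0],"turn":0,"fingers":0},{"delta_pos":[20,1,0],"turn":0,"fingers":0},{"delta_pos":[24,1,0],"turn":0,"fingers":0},{"delta_pos":[28,1,0],"turn":0,"fingers":0},{"delta_pos":[32,2,0],"turn":0,"fingers":0},{"delta_pos":[36,2,0],"turn":0,"fingers":0},{"delta_pos":[41,2,0],"turn":0,"fingers":0},{"delta_pos":[46,2,0],"turn":0,"fingers":0},{"delta_pos":[51,3,0],"turn":0,"fingers":0},{"delta_pos":[56,3,0],"turn":0,"fingers":0},{"delta_pos":[61,3,0],"turn":0,"fingers":0},{"delta_pos":[66,3,0],"turn":0,"fingers":0},{"delta_pos":[71,4,0],"turn":0,"fingers":0},{"delta_pos":[76,4,0],"turn":0,"fingers":0},{"delta_pos":[81,4,0],"turn":0,"fingers":0},{"delta_pos":[86,5,0],"turn":0,"fingers":0},{"delta_pos":[90,5,0],"turn":0,"fingers":0},{"delta_pos":[93,5,0],"turn":0,"fingers":0},{"delta_pos":[93,5,0],"turn":0,"fingers":0}]'

```text
time_s: 26.07
position: [0.5162, 0.2569, 0.0389]
tcp_rot: [[0.051, -0.009, 0.999], [-0.999, -0.002, 0.051], [0.001, -1.0, -0.01]]
force: [-5.8, 0.9, 4.3]
opening: 0.004
```

jog_arm --steps '[{"delta_pos":[4,0,0],"turn":0,"fingers":0},{"delta_pos":[7,0,0],"turn":0,"fingers":0},{"delta_pos":[10,0,0],"turn":0,"fingers":0},{"delta_pos":[12,0,0],"turn":0,"fingers":0},{"delta_pos":[12,0,0],"turn":0,"fingers":0}]'

```text
time_s: 26.48
position: [0.5278, 0.2574, 0.0388]
tcp_rot: [[0.051, -0.01, 0.999], [-0.999, -0.001, 0.051], [0.001, -1.0, -0.01]]
force: [-7.4, 2.8, 3.4]
opening: 0.008
```

jog_arm --steps '[{"delta_pos":[2,0,0],"turn":0,"fingers":0},{"delta_pos":[4,0,0],"turn":0,"fingers":0},{"delta_pos":[5,0,0],"turn":0,"fingers":0},{"delta_pos":[5,0,0],"turn":0,"fingers":0}]'

```text
time_s: 26.82
position: [0.5282, 0.2573, 0.0387]
tcp_rot: [[0.051, -0.019, 0.999], [-0.999, -0.002, 0.051], [0.001, -1.0, -0.02]]
force: [-14.2, 3.4, 10.5]
opening: 0.002
```

jog_arm --steps '[{"delta_pos":[-10,0,0],"turn":0,"fingers":0},{"delta_pos":[-35,-1,0],"turn":0,"fingers":0},{"delta_pos":[-65,-1,20],"turn":0,"fingers":0},{"delta_pos":[-80,-1,60],"turn":0,"fingers":0},{"delta_pos":[-80,-1,100],"turn":0,"fingers":0},{"delta_pos":[-80,-1,140],"turn":0,"fingers":0},{"delta_pos":[-80,-1,160],"turn":0,"fingers":0},{"delta_pos":[-80,-1,160],"turn":0,"fingers":0},{"delta_pos":[-80,-1,160],"turn":0,"fingers":0}]'

```text
time_s: 27.57
position: [0.4582, 0.2565, 0.2007]
tcp_rot: [[0.051, 0.004, 0.999], [-0.999, 0.001, 0.051], [-0.001, -1.0, 0.004]]
force: [0.2, -1.0, -0.4]
opening: 0.003
```

```bash
python3 - <<'E'
from h import *
np.set_printoptions(precision=4,suppress=True)
im,ci,s=wview(); cv2.imwrite('pics/w21.png',im[:,:,::-1]); print(s['time_s'],s['position'],s['force'])
im=snap('scene','s21'); cv2.imwrite('pics/s21z.png',cv2.resize(im[180:290,140:300,::-1],None,fx=4.5,fy=4.5,interpolation=2))
for t in ['notepad','tape','marker','stapler']: print(t,[(r['confidence'],np.round(r['position'],4)) for r in tip_of(t,'scene')])
E
```

```text
27.5667 [0.4582 0.2565 0.2007] [ 0.204  -1.0224 -0.4301]
notepad [(0.61, array([0.6798, 0.2584, 0.0753]))]
tape [(0.76, array([ 0.406 ,  0.0572, -0.0001]))]
marker [(0.73, array([ 0.4075,  0.4323, -0.0012]))]
stapler [(0.29, array([ 0.6116, -0.3477, -0.0014]))]
```

View pics/w21.png

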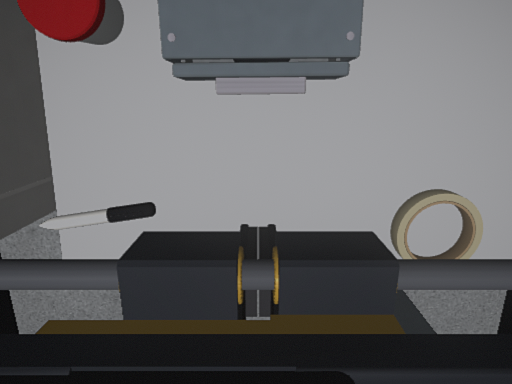

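View pics/s21z.png

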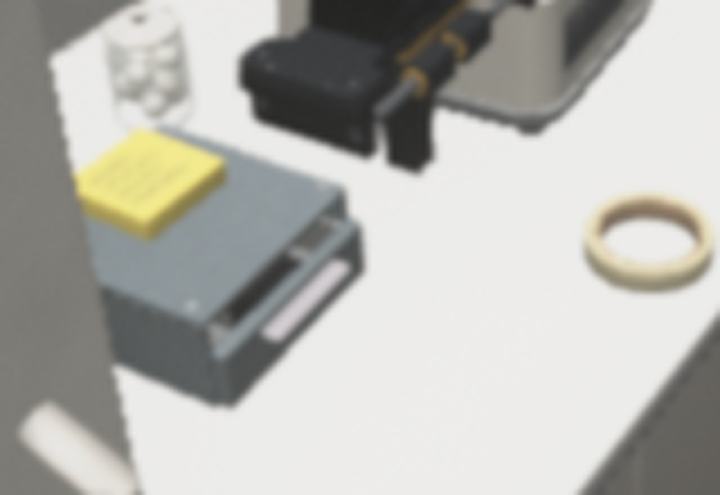

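```bash
python3 - <<'E'
from h import *
np.set_printoptions(precision=4,suppress=True)
ci,s,T=wci()
for n,u,w,z in [('topL',164,60,.074),('topR',358,59,.074),('poutL',173,77,.05),('poutR',348,76,.05)]: print(n,onplane(ci,u,w,z))
a=cv2.imread('pics/w21.png')[30:110,150:370]; cv2.imwrite('pics/w21z.png',cv2.resize(a,None,fx=3.6,fy=3.6,interpolation=2))
print(drw('s21',rng=(.06,.12)))
E
```

```text
topL [0.556  0.3321 0.074 ]
topR [0.5642 0.185  0.074 ]
poutL [0.5453 0.3314 0.05  ]
poutR [0.5536 0.1849 0.05  ]
[(0.9397, 99), (0.9403, 97), (0.9479, 98)]
```

View pics/w21z.png

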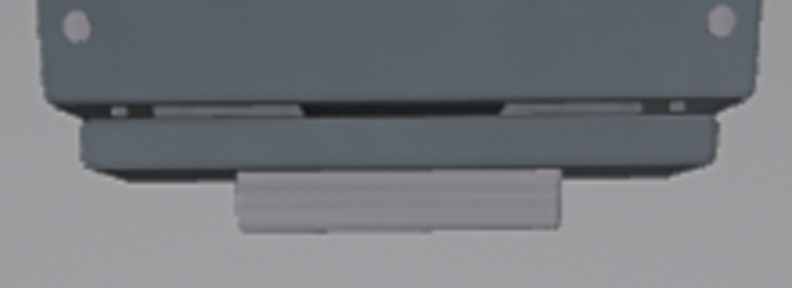

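```bash
python3 -c "
from rig import *
print(hand_in(), read_state()['time_s'])"
```

```text
the job is handed in; nothing more can be done
the job is handed in; nothing more can be done
```

The supply is in the drawer, lying flat and lengthways, and the drawer is shut. I handed in at about 27.6 s; no verdict is reported.

**What I did**
- I pulled the drawer out until the force rose at its stop.
- I gripped the supply 40 mm from its near end and tilted it about 22° nose down by pressing that end on the drawer's front.
- I tucked the far end under the unit's top against the follower, lowered the near end flat and let go. Then I pressed once on its top and pushed the drawer shut until the force rose with no further movement.

**What the last checks showed**
- **Flat:** with my fingertips pressing on its near end, its top stood 47 mm above the worktop, which is where it should be when flat on the drawer's floor.
- **Held:** its near end lay within about 2 mm of the drawer's front, which means the follower is pressed about 8 mm.
- **Shut:** the front panel's outer face stood about 11 mm ahead of the unit's top, against 12 mm when fully closed. The scene camera agreed.
- **Bystanders:** notepad, tape and marker were within about 4 mm of their starting positions.

**What failed or disagreed**
- While I was tucking the supply in, it dragged the drawer in from its stop to about 75 mm. I eased off the pressure and carried on from there, still above the 40 mm needed.
- One network estimate put the supply's underside 3 to 5 mm above the drawer's floor. I trusted the press check instead.
- The follower was never seen directly.
- The last stapler reading was low confidence and landed on the calculator's position. I did not recheck the calculator and never located the specimen cup, but the arm did not touch any of the three.

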